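# Hold a valve spring compressed on the bench press

### The arm

A 6-joint arm with a two-finger parallel gripper is mounted at the origin on the work surface. World frame = base frame: x ahead of the robot, y to its left, z up, the work surface at z = 0. Lengths are in m, angles in rad, forces in N, time in s.
With the tool pointing down it reaches from about 0.35 to 0.775 m from the base axis. Payload 5.5 kg.
Tool frame: the origin (TCP) lies at the very end of the fingers, on their centre line; the grasp point (between the pads) lies 19 mm behind it; x points along the fingers, y is the direction in which the jaws open and shut, and the axes are right-handed (so a half turn about x gives the same grasp; the last joint's range is limited). The gripper opens to 85 mm and grips with 20 to 120 N. Pads are 22 mm wide; open, the fingers measure 114 mm over their backs; the gripper's body (76 mm by 85 mm) begins 54 mm behind the grasp point. The pads swing forward as they close: fully open they stand 13 mm farther back than shut.
Start: joints at [-1.291, 0.313, 0.046, 1.304, 0, 1.431], TCP at [0.234, -0.525, 0.231] pointing down, gripper open.
Joint ranges: [-2.76, 2.76], [-0.86, 1.69], [-1.03, 1.26], [-2.2, 2.34], [-1.47, 1.5], [-3.14, 3.14]. Speed limits (rad/s): [2.57, 2.57, 3.14, 3.14, 3.14, 3.14].

### API

Orientations are given as a unit quaternion [w, x, y, z].
In Python, from workcell import env gives the robot as it stands.
- The arm moves only by the tool servo_tool, never from a script. Its argument "increments" is a list of rows, each an object with "offset": the shift along the tool's x, y, z in cm, a list of three; "yaw": the turn about the tool's x in degrees. In form: [{"offset": [x, y, z], "yaw": yaw}, ...]. A call has exactly 8 rows; each row is the pose to reach, as a shift and turn from the pose commanded when the call began, along the tool's axes at that moment; what a row does not reach only later rows make up. A row lasts 1/10 s, in which the tool goes at most 50 mm and 8.59 degrees, less where a joint would pass 70% of its speed; a pose out of reach is approached as far as the arm can. A call with a gripper value outside its range is refused whole. "claw" is the opening, from 0 (shut) to 1 (fully open), set as the call begins (left out, the last holds). The fingers move at their own pace and stop on an object; "force" is the grip in N (left out, the last holds). Time passes only in rows, so rows that repeat a pose let the fingers close, or fill a call up. It gives the time, the measured TCP pose, the force and the opening at its end, in the units of the state.
- env.get_state(): the state, without advancing time (a new reading comes with each control period).
- env.read_camera(name): name is "scene" or "top" or "wrist"; returns (picture, depth): 384x512x3 uint8, red, green, blue; 384x512 float32, m along the optical axis (not along the pixel's ray), 0 where there is no reading.
- env.camera_model(name): a dict with "vertical_fov" (degrees; the focal length in pixels is half the picture's height over the tangent of half this angle, whatever the lens; pixels are square), "cx", "cy" (the principal point, pixels), "world_from_camera" (4x4, takes a point from camera to world coordinates). Camera axes: x right, y up, looking along -z (the intrinsics and any distortion apply to the point x, -y, -z); pixel columns grow to the right and rows downward; lengths in m; the calibration is good to about 2 mm. A picture is of the moment at which its call begins: read the wrist's pose just before it. camera_model takes no time and is no camera call; for the wrist camera it gives the pose at the moment of the call.
- env.hand_in(): hands the job in, once; it reports no verdict.
The state is a dict: "clock": time; "joint_pos": joint angles; "qvel": joint speeds; "tau": joint torques, N m; "tcp_pos": TCP position; "orientation": TCP orientation; "wrist_force": force on the tool from outside, world axes, zero at the start; "ft_torque": the same for the moment, N m; "finger_gap": finger opening in m.
Only numpy, scipy, OpenCV 4.12 (cv2) and the standard library are available. Lean on these libraries where they do the work, as an engineer would, in place of code of your own. Each camera call takes 0.05 s, during which the arm holds its last target.

### The job

I want to take the collets out of the inlet valve, the one next to the press's pivot post. Stand the wide press sleeve on that valve's spring retainer and let go of it, then swing the press lever down onto the sleeve and push until the retainer has gone down about 6 mm (the lever is then just about level), without squeezing the spring solid. Finish while still holding the lever there, spring compressed, so that I can pick the collets out through the sleeve's windows, and leave everything else on the bench where it is.

Things in the scene. Friction and masses are not known exactly. Their poses are not given: they have to be found in the camera images.
- press: Green bench valve-spring press, bolted down, base plate 150 x 250 x 10 mm (y -120 to +130 mm). Origin: on the bench, straight below the inlet valve's axis; z up. Its pivot post (35 mm thick in x, top 150 mm above the bench) stands at +y; from it the lowered lever runs towards -y, over both valves. Turned up to 20 degrees either way.
- lever_pivot (a point): The lever's hinge axis at the pivot post, 133.5 mm above the bench, 85 mm along the press's +y from the inlet valve; the axis runs along the press's x. Axes as the press's.
- lever (a joint): Angle of the lever above level, rad: 0 = level (retainer about 6 mm down if the sleeve is in place), about 0.075 = its foot meets the seated sleeve, above 1.57 = thrown back past upright. Starts at 1.68 to 1.88 and stays where it is left (hinge friction 0.35 N m; lever 0.6 kg). Stops at -0.09 and 1.92.
- lever_arm: The steel lever, a flat bar 12 mm wide, 26 mm deep. Origin on the hinge axis; it runs along its own -y, z is up and x lies along the press's x when level. A round pressing foot (24 mm across) is 85 mm out along -y, its flat underside 18 mm below the bar's centre line. At the end, 205 mm out, sits a black rubber T-bar grip.
- lever_bar (a point): Centre of the T-bar grip: a round bar 25 mm in diameter, 150 mm long along the lever's x, so 65 mm free on each side of the lever to grip or press. At most 338 mm above the bench while thrown back, 133.5 mm when level. It moves 2.4 mm per mm of the retainer; holding the retainer 6 mm down takes 12 to 20 N here, or it springs back.
- inlet_retainer: The inlet valve's spring retainer: dark steel flange 27 mm in diameter, 5 mm thick, with a tapered boss on top (15.6 mm at its foot, 11 mm at its top, 4.5 mm high). Origin: centre of its underside, 75 mm above the bench at rest; z up. The 5.5 mm valve stem rises through it to 90 mm above the bench and does not go down with it.
- inlet_seat (a point): Centre of the upper face of the inlet retainer's flange, where the sleeve's lower rim rests around the boss: 80 mm above the bench at rest.
- inlet (a joint): How far the inlet retainer has been pushed down, m: 0 at rest, 0.010 = spring solid (coils closed). Spring: 24.5 N at rest plus 3.5 N per mm.
- exhaust_retainer: The exhaust valve's smaller retainer, 21 mm in diameter, 42 mm from the inlet's along the press's -y. Not part of this job. Origin: centre of its underside. Both valves sit on an aluminium finned cylinder head (92 x 108 mm, top 56 mm above the bench, rocker studs beside the valves to 66 mm).
- sleeve_wide: The wide press sleeve: dark steel, standing loose on the bench, 42 mm tall. Lower rim a ring 27 mm outside, 19 mm inside (1.7 mm clear all round the retainer's boss); two open windows above it; solid round head 34 mm in diameter over the top 16 mm, to be gripped there. Origin: centre of its lower rim; z up. About 110 g.
- sleeve_narrow: The narrow press sleeve for the other valve: same shape and height, rim and head 19 mm in diameter. Stands near the wide one; the two may have swapped places. Origin: centre of its lower rim. Leave alone.
- trimmer_head: Bystander: dark round trimmer head, 112 mm across, 53 mm high. Origin: centre of underside.
- spark_plug: Bystander: spark plug lying on the bench, 62 mm long, 21 mm thick. Origin: below its middle.
- spanner: Bystander: spanner lying on the bench, 170 mm long along its x. Origin: underside.
- hammer: Bystander: hammer lying on the bench, 280 mm long along its x. Origin: underside.
- dish: Bystander: round steel parts dish, 100 mm across, 28 mm high. Origin: centre of underside.
- rocker: Bystander: small dark steel rocker arm lying on the bench, 70 x 18 x 18 mm. Origin: underside of its hub.
- shim_pot: Bystander: black plastic pot 44 mm across, 45 mm high. Origin: centre of underside.
Mind the look-alikes: they are no part of the job. What is shaped like the sleeve_wide but orange is not meant.

How it is judged:
By the outcome, as a careful person would: the job done as asked, in the order asked, and still so for the second after the job is handed in, while the arm keeps its last pose, push and grip.
It also fails if it takes over 70 s, if anything falls off the work surface, if the arm or the gripper's body presses on something with over 40 N, if the wrist force passes 120 N, or if a joint passes its speed limit or range.

## Working session

There is one attempt and no reset: what is moved stays moved. The work goes in short steps, Python scripts to look and compute and a tool call to move; the robot and the scene stay as the last step left them, time stands still between calls to the robot, and variables do not carry over. Pictures are saved under pics/ and viewed, and the job is handed in when it is done.

Besides the shell and the picture viewer there is one more tool, called after "Call:" in YAML: its name, and indented under it one key for each argument. servo_tool: Moves the arm, as the interface text tells. Its arguments: {"type":"object","properties":{"increments":{"type":"array","items":{"type":"object","properties":{"offset":{"type":"array","items":{"type":"number"}},"yaw":{"type":"number"}}}},"claw":{"type":"number"},"force":{"type":"number"}},"required":["increments"]}

```bash
ls -la; mkdir -p pics
python3 - <<'E'
from workcell import env
import cv2,numpy as np
for n in ["scene","top","wrist"]:
    m=env.camera_model(n);print(n,m)
    p,d=env.read_camera(n)
    cv2.imwrite(f"pics/{n}0.png",p[:,:,::-1]);np.save(f"{n}0.npy",d)
print(env.get_state())
E
```

```text
total 12
drwxr-xr-x  3 agent agent 4096 Dec  6 06:54 .
drwxr-xr-x 23 root  root  4096 Dec  6 06:54 ..
drwxr-xr-x  2 agent agent 4096 Dec  6 06:54 pics
scene {'vertical_fov': 48.09806199030138, 'cx': 257.91618096590724, 'cy': 195.34810745802892, 'world_from_camera': array([[ 0.5155098 , -0.55118773,  0.65608058,  1.2850332 ],
       [ 0.85657791,  0.35193456, -0.37738092, -0.43978767],
       [-0.0228897 ,  0.75652769,  0.65356095,  0.87831681],
       [ 0.        ,  0.        ,  0.        ,  1.        ]])}
top {'vertical_fov': 45.32455974667859, 'cx': 256.1555224350489, 'cy': 187.09225462149433, 'world_from_camera': array([[ 0.02013834,  0.99756095, -0.06683268,  0.41585734],
       [-0.99978031,  0.02048149,  0.00445319,  0.02045836],
       [ 0.00581116,  0.06672832,  0.99775426,  1.69888338],
       [ 0.        ,  0.        ,  0.        ,  1.        ]])}
wrist {'vertical_fov': 69.41958691558092, 'cx': 258.1732351158735, 'cy': 191.68090199023968, 'world_from_camera': array([[ 0.40778208,  0.87172799,  0.27166909,  0.30400049],
       [-0.91307595,  0.39011714,  0.11874734, -0.49454983],
       [-0.00246739, -0.29647754,  0.95503664,  0.37325185],
       [ 0.        ,  0.        ,  0.        ,  1.        ]])}
{'clock': 0.15, 'joint_pos': array([-1.29062663e+00,  3.13825199e-01,  4.52590600e-02,  1.30362669e+00,
       -1.16419463e-05,  1.43121919e+00]), 'qvel': array([ 0.0002513 , -0.0031236 ,  0.00452028,  0.00036198,  0.00044005,
        0.00222462]), 'tau': array([ 2.03179668e-03, -4.81068027e+01,  2.98814195e+01,  1.39578621e-02,
       -9.95092682e-05,  6.16866686e-06]), 'tcp_pos': array([ 0.23422176, -0.52471166,  0.23062309]), 'orientation': array([-0.14682361, -0.69155199, -0.14780806,  0.69162956]), 'wrist_force': array([ 0.01840032, -0.10380358, -0.0837532 ]), 'ft_torque': array([ 0.05512703,  0.0155062 , -0.01962422]), 'finger_gap': 0.08534167239985331}
```

View pics/scene0.png

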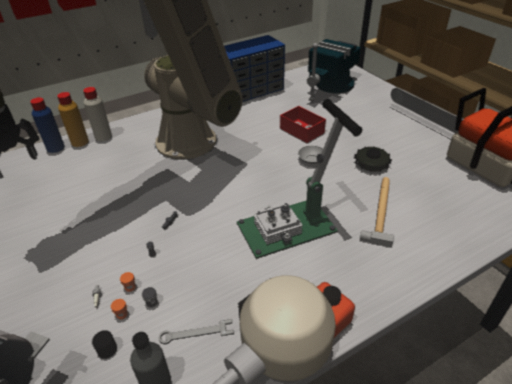

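View pics/top0.png

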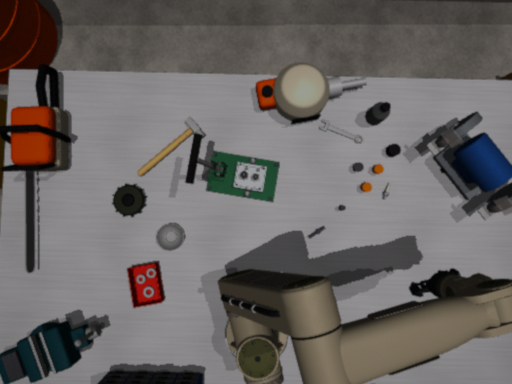

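View pics/wrist0.png

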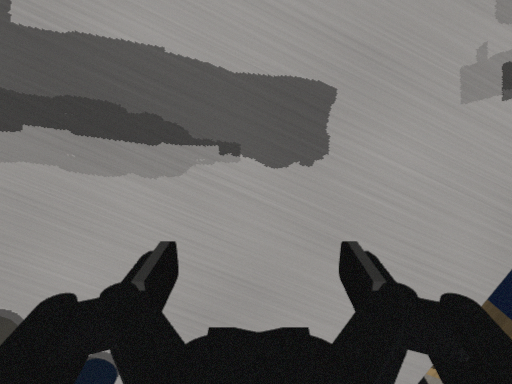

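The scene shows, in scene pixels:
- The green press is at (285,225), with its lever thrown back and the T-bar at (340,117).
- Things that could be taken for the wide sleeve: dark cylinder (150,297), small dark cylinder (151,249), orange ones (128,281) and (119,308), black pot (104,344), and a bottle (150,360).

In the top view the same objects are dark (358,167), small dark (341,208), orange (378,169) and (366,187), and pot (393,151). I'll take close crops and measure.

```bash
cat > h.py <<'E'
import numpy as np,cv2
from workcell import env
def f(m): return 192/np.tan(np.radians(m["vertical_fov"])/2)
def ray(m,u,v):
    d=np.array([(u-m["cx"])/f(m),-(v-m["cy"])/f(m),-1.]);T=m["world_from_camera"]
    return T[:3,3],T[:3,:3]@d
def onz(m,u,v,z):
    o,d=ray(m,u,v);return o+d*(z-o[2])/d[2]
def pt(m,u,v,dep):
    o,d=ray(m,u,v);return o+d*dep
def cloud(m,D):
    v,u=np.mgrid[:384,:512];c=np.stack([(u-m["cx"])/f(m),-(v-m["cy"])/f(m),-np.ones_like(u,float)],-1)*D[...,None]
    T=m["world_from_camera"];return c@T[:3,:3].T+T[:3,3]
def proj(m,P):
    T=m["world_from_camera"];c=(np.asarray(P)-T[:3,3])@T[:3,:3]
    return m["cx"]+f(m)*c[...,0]/-c[...,2], m["cy"]-f(m)*c[...,1]/-c[...,2]
E
python3 - <<'E'
from h import *
for n,(x,y,w,h_) in {"scene":(80,230,110,130),"top":(320,130,90,90)}.items():
    p=cv2.imread(f"pics/{n}0.png")[y:y+h_,x:x+w];cv2.imwrite(f"pics/{n}c.png",cv2.resize(p,None,fx=5 if n=="top" else 4,fy=5 if n=="top" else 4,interpolation=cv2.INTER_CUBIC))
p=cv2.imread("pics/scene0.png")[90:270,220:400];cv2.imwrite("pics/press.png",cv2.resize(p,None,fx=3.3,fy=3.3,interpolation=cv2.INTER_CUBIC))
m=env.camera_model("top");D=np.load("top0.npy");C=cloud(m,D)
s=env.camera_model("scene");DS=np.load("scene0.npy");CS=cloud(s,DS)
for u,v in [(358,167),(341,208),(378,169),(366,187),(393,151),(450,60),(300,240)]: print("top",u,v,C[v,u].round(3),C[v-6:v+7,u-6:u+7,2].max().round(3))
for u,v in [(150,297),(151,249),(128,281),(119,308),(104,344)]: print("sc",u,v,CS[v,u].round(3))
for n,CC in(("top",C),("scene",CS)):
  im=cv2.imread(f"pics/{n}0.png")
  mk=(CC[...,2]>.02)&(CC[...,2]<.06)&(CC[...,0]>.3)&(CC[...,0]<.9)&(abs(CC[...,1])<.7)
  k,l,st,ce=cv2.connectedComponentsWithStats(mk.astype(np.uint8))
  for i in range(1,k):
    if st[i,4]>12:
      q=CC[l==i]; print(n,st[i],ce[i].round(1),q.min(0).round(3),q.max(0).round(3),im[l==i].mean(0).round())
E
```

```text
top 358 167 [ 0.607 -0.353  0.047] 0.057
top 341 208 [ 0.458 -0.294  0.045] 1.699
top 378 169 [ 0.602 -0.428  0.04 ] 0.053
top 366 187 [ 0.535 -0.381  0.053] 0.053
top 393 151 [ 0.667 -0.479  0.051] 1.699
top 450 60 [ 1.292 -1.028 -0.738] -0.719
top 300 240 [ 0.338 -0.152  0.001] 1.699
sc 150 297 [ 0.621 -0.359  0.04 ]
sc 151 249 [ 0.466 -0.302  0.029]
sc 128 281 [ 0.548 -0.389  0.041]
sc 119 308 [ 0.611 -0.431  0.04 ]
sc 104 344 [ 0.688 -0.486  0.045]
top [259 104  34  17  74] [273.9 110.5] [ 0.776 -0.113  0.021] [0.827 0.009 0.06 ] [26. 32. 49.]
top [366 109  14  16  61] [370.6 119.3] [ 0.768 -0.432  0.021] [ 0.818 -0.387  0.06 ] [25. 25. 25.]
top [138 117  67  60 533] [172.3 145.5] [0.56  0.209 0.02 ] [0.782 0.446 0.038] [ 78. 112. 132.]
top [292 118  27   6  41] [305.3 120.6] [ 0.763 -0.209  0.032] [ 0.783 -0.113  0.06 ] [38. 37. 37.]
top [387 144  14  13 138] [393.7 150. ] [ 0.652 -0.508  0.02 ] [ 0.694 -0.464  0.055] [26. 26. 26.]
top [435 146  19  33 331] [445.7 161. ] [ 0.576 -0.7    0.02 ] [ 0.693 -0.639  0.054] [48. 46. 44.]
top [234 158  33  39 731] [250.  177.4] [ 0.494 -
[... 1736 characters left out ...]
 15 174] [126.6 279. ] [ 0.517 -0.406  0.023] [ 0.553 -0.372  0.047] [ 58.  89. 156.]
scene [141 287  16  16 189] [148.6 294.3] [ 0.589 -0.376  0.021] [ 0.625 -0.342  0.046] [71. 72. 73.]
scene [110 299  16  16 201] [117.8 306.3] [ 0.584 -0.449  0.022] [ 0.62  -0.415  0.046] [ 56.  89. 157.]
scene [ 91 330  24  25 433] [102.8 342. ] [ 0.649 -0.509  0.02 ] [ 0.695 -0.466  0.049] [38. 39. 41.]
scene [224 363   6   8  18] [226.4 366.7] [ 0.866 -0.29   0.036] [ 0.883 -0.287  0.06 ] [92. 94. 97.]
scene [149 365  21  19 127] [163.1 377.7] [ 0.799 -0.434  0.02 ] [ 0.832 -0.389  0.06 ] [37. 38. 39.]
scene [136 378  10   6  17] [139.5 381.8] [ 0.8   -0.453  0.035] [ 0.824 -0.441  0.06 ] [68. 70. 71.]
```

View pics/scenec.png

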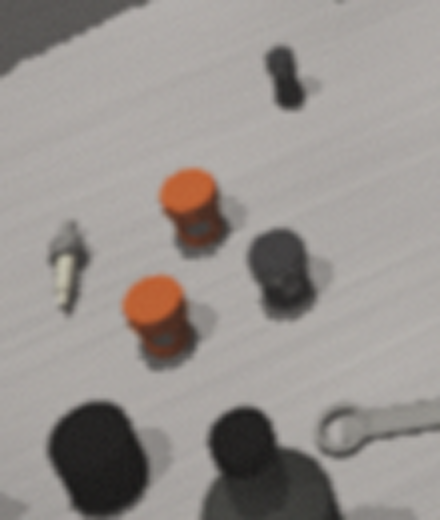

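View pics/press.png

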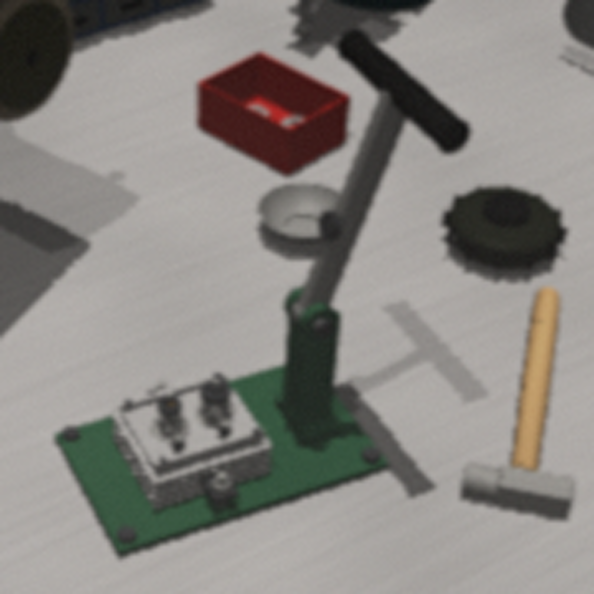

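The wide sleeve is the dark cylinder at scene (150,297). In the crop it shows a wide head, waisted windows and no orange colour, and the depth gives a head about 34 mm wide at (0.607,-0.359). The slim one at (151,249) is the narrow sleeve. The orange look-alikes stand about 75 mm from the wide sleeve. Next I'll measure the press.

Run:
```python
from h import *
R=[]
for n in("top","scene"):
    m=env.camera_model(n);D=np.load(f"{n}0.npy");C=cloud(m,D);im=cv2.imread(f"pics/{n}0.png").astype(int)
    b,g,r=im[...,0],im[...,1],im[...,2]
    mk=(g>b+12)&(g>r+12)&(C[...,0]>.4)&(C[...,0]<.75)&(abs(C[...,1])<.3)&(C[...,2]<.02)
    k,l,st,ce=cv2.connectedComponentsWithStats(mk.astype(np.uint8));i=1+st[1:,4].argmax()
    v,u=np.nonzero(l==i)
    P=np.array([onz(m,a,b_,.01)[:2] for a,b_ in zip(u,v)],np.float32)
    rr=cv2.minAreaRect(P);bx=cv2.boxPoints(rr);print(n,rr,bx.round(3).tolist())
    # high dark points
    for lo,hi in((.062,.1),(.14,.155),(.3,.36)):
        q=C[(C[...,2]>lo)&(C[...,2]<hi)&(C[...,0]>.4)&(C[...,0]<.75)&(C[...,1]>-.1)&(C[...,1]<.3)]
        print(lo,len(q),q.mean(0).round(4) if len(q) else'',q.min(0).round(3) if len(q) else'',q.max(0).round(3)if len(q) else'')
```

```text
top ((0.5770622491836548, 0.11822530627250671), (0.1377384215593338, 0.1477900743484497), 81.67393493652344) [[0.49399998784065247, 0.061000000685453415], [0.6399999856948853, 0.039000000804662704], [0.6600000262260437, 0.17599999904632568], [0.5139999985694885, 0.19699999690055847]]
0.062 103 [0.5695 0.0437 0.0783] [0.522 0.004 0.062] [0.607 0.139 0.098]
0.14 65 [0.577  0.1407 0.1472] [0.555 0.124 0.14 ] [0.603 0.158 0.155]
0.3 443 [0.5881 0.201  0.339 ] [0.515 0.178 0.3  ] [0.662 0.227 0.352]
scene ((0.5689167380332947, 0.061490386724472046), (0.24873964488506317, 0.14979545772075653), 81.32633972167969) [[0.47600001096725464, -0.05000000074505806], [0.6240000128746033, -0.0729999989271164], [0.6620000004768372, 0.17299999296665192], [0.5139999985694885, 0.19599999487400055]]
0.062 324 [0.5781 0.0867 0.0785] [0.551 0.004 0.062] [0.599 0.158 0.1  ]
0.14 100 [0.5849 0.1367 0.1466] [0.56  0.124 0.14 ] [0.604 0.155 0.154]
0.3 590 [0.5979 0.1941 0.3311] [0.514 0.177 0.3  ] [0.666 0.222 0.343]
```

Run:
```python
import cv2
p=cv2.imread("pics/top0.png")[125:215,170:290];cv2.imwrite("pics/topp.png",cv2.resize(p,None,fx=6,fy=6,interpolation=cv2.INTER_CUBIC))
```

```text
(no output)
```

View pics/topp.png

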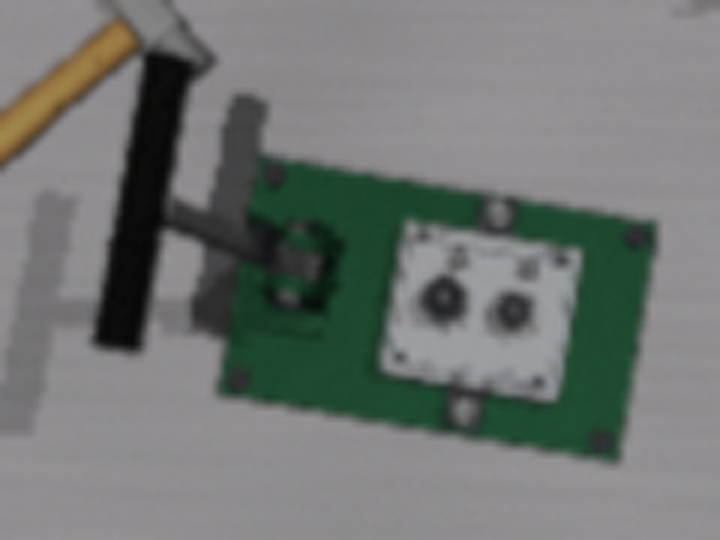

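The top crop shows the base plate, the inlet valve (the larger one, nearer the post) at about top pixel (243.6,174.4), and the exhaust at (255.5,177). The scene-camera rectangle of 249 x 150 mm matches the given plate. I'll cross-check the inlet.

Run:
```python
from h import *
m=env.camera_model("top");s=env.camera_model("scene")
im=cv2.imread("pics/top0.png",0).astype(float)
# refine dark blob centroids
for (u,v),z in(((243.6,174.4),.082),((255.5,177),.082)):
    w=im[int(v)-4:int(v)+5,int(u)-4:int(u)+5];mk=np.clip(110-w,0,None);vv,uu=np.mgrid[int(v)-4:int(v)+5,int(u)-4:int(u)+5]
    c=((mk*uu).sum()/mk.sum(),(mk*vv).sum()/mk.sum());print(c,onz(m,*c,z).round(4))
c=np.array([.5689,.0615]);a=np.arctan2(.038,.2458);y=np.array([np.sin(a),np.cos(a)])
inl=c-.005*y;print("yaw",-np.degrees(a),"inlet",inl,"post",inl+.085*y)
print("proj inlet top",proj(m,[*inl,.085]),"scene",proj(s,[*inl,.085]))
# tool axes
from scipy.spatial.transform import Rotation as Ro
q=env.get_state()["orientation"];R=Ro.from_quat([q[1],q[2],q[3],q[0]]).as_matrix();print(R.round(4))
for n in("top","scene"):
    mm=env.camera_model(n);C=cloud(mm,np.load(f"{n}0.npy"))
    q=C[(C[...,2]>.31)&(C[...,0]>.45)&(C[...,0]<.75)&(C[...,1]>.1)&(C[...,1]<.3)&(C[...,2]<.37)];
    mn,ev=cv2.PCACompute(q.astype(np.float64),None);print(n,mn,ev[0],q[:,2].max(), np.ptp(q@ev[0]))
```

```text
(np.float64(243.48095623987035), np.float64(174.57333873581848)) [0.5675 0.0589 0.082 ]
(np.float64(254.97164078325457), np.float64(176.5111411208643)) [0.5615 0.0182 0.082 ]
yaw -8.78819620709317 inlet [0.56813609 0.0565587 ] post [0.58112258 0.14056079]
proj inlet top (np.float64(244.1210056821684), np.float64(174.3338379308398)) scene (np.float64(284.89527270523564), np.float64(206.4468608424645))
[[-4.000e-04  4.075e-01 -9.132e-01]
 [ 1.300e-03 -9.132e-01 -4.075e-01]
 [-1.000e+00 -1.400e-03 -2.000e-04]]
top [[0.5881902  0.2013897  0.33968677]] [ 0.98819017 -0.15321132  0.0025473 ] 0.3524081859192334 0.14992368489107943
scene [[0.59843865 0.19455413 0.33318594]] [ 0.99192807 -0.12472965 -0.02283031] 0.34300899756123604 0.15248986436585643
```

Both views agree: inlet at about (0.568,0.057) and press yaw about -8.8°. I'll move over the sleeve, turning the jaws to the 135° axis, which is clear of the orange pair and keeps the camera away from the post.

Call:
servo_tool:
  increments:
    - {"offset": [0, 0, -4], "yaw": -8}
    - {"offset": [0, 0, -8.5], "yaw": -16}
    - {"offset": [0, 0, -13], "yaw": -24}
    - {"offset": [0, 0, -17.5], "yaw": -32}
    - {"offset": [0, 0, -22], "yaw": -40}
    - {"offset": [0, 0, -26], "yaw": -48}
    - {"offset": [0, 0, -30], "yaw": -56}
    - {"offset": [0, 0, -33], "yaw": -64}
  claw: 0.7
  force: 40

```text
clock: 0.95
tcp_pos: [0.5377, -0.389, 0.2307]
orientation: [0.493, 0.507, 0.493, -0.507]
wrist_force: [-0.5, -0.6, -0.3]
finger_gap: 0.0596
```

Call:
servo_tool:
  increments:
    - {"offset": [0, 0, 0], "yaw": -8}
    - {"offset": [0, 0, 0], "yaw": -16}
    - {"offset": [0, 0, 0], "yaw": -24}
    - {"offset": [0, 0, 0], "yaw": -32}
    - {"offset": [0, 0, 0], "yaw": -40}
    - {"offset": [0, 0, 0], "yaw": -48}
    - {"offset": [0, 0, 0], "yaw": -56}
    - {"offset": [0, 0, 0], "yaw": -64}

```text
clock: 1.75
tcp_pos: [0.5356, -0.3904, 0.2308]
orientation: [0.686, 0.169, 0.687, -0.169]
wrist_force: [1.1, 0.1, -0.5]
finger_gap: 0.0595
```

Call:
servo_tool:
  increments:
    - {"offset": [0, 0, 0], "yaw": -8}
    - {"offset": [0, 0, 0], "yaw": -16}
    - {"offset": [0, 0, 0], "yaw": -24}
    - {"offset": [0, 0, 0], "yaw": -32}
    - {"offset": [0, 0, 0], "yaw": -40}
    - {"offset": [0, 0, 0], "yaw": -48}
    - {"offset": [0, 0, 0], "yaw": -56}
    - {"offset": [0, 0, 0], "yaw": -64}

```text
clock: 2.55
tcp_pos: [0.5355, -0.3905, 0.2308]
orientation: [0.672, -0.22, 0.672, 0.221]
wrist_force: [-0.5, 0.0, 0.9]
finger_gap: 0.0593
```

```bash
cat >> h.py <<'E'
from scipy.spatial.transform import Rotation as Ro
def tool():
    s=env.get_state();q=s["orientation"];R=Ro.from_quat([q[1],q[2],q[3],q[0]]).as_matrix()
    return s,R
def go(P):
    s,R=tool();d=(np.asarray(P)-s["tcp_pos"])@R*100
    print("t",round(s["clock"],2),"tcp",s["tcp_pos"].round(4),"phi",np.degrees(np.arctan2(R[1,1],R[0,1])).round(2),"gap",round(s["finger_gap"],4),"F",s["wrist_force"].round(2),"off_cm",d.round(2));return d
E
python3 - <<'E'
from h import *
go([.6075,-.3585,.2306]);print(env.get_state()["joint_pos"].round(2))
p,d=env.read_camera("wrist");cv2.imwrite("pics/w1.png",p[:,:,::-1])
E
```

```text
t 2.55 tcp [ 0.5355 -0.3905  0.2308] phi 126.38 gap 0.0593 F [-0.55  0.01  0.85] off_cm [ 0.01 -1.69  7.69]
[-0.75  0.49  0.31  1.39 -0.   -1.39]
```

View pics/w1.png

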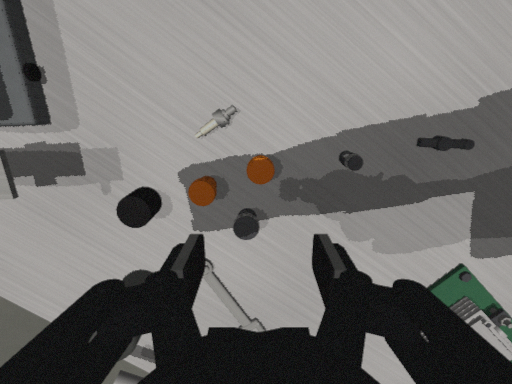

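The wrist view shows the wide sleeve's head at about (246,228), the oranges at (203,190) and (260,169), and the narrow sleeve at (350,160). I'll measure the head.

Run:
```python
from h import *
m=env.camera_model("wrist");p,d=env.read_camera("wrist");C=cloud(m,d)
mk=(C[...,2]>.034)&(C[...,2]<.052);mk[:200]=0;mk[245:]=0;mk[:,:225]=0;mk[:,270:]=0
v,u=np.nonzero(mk);(c,r)=cv2.minEnclosingCircle(np.stack([u,v],1).astype(np.float32));print(c,r,len(u),C[mk].mean(0))
P=onz(m,*c,.042);print(P, onz(m,c[0]+r,c[1],.042)-P);
go([P[0],P[1],.2306])
```

```text
(245.66000366210938, 226.5) 13.13499641418457 537 [ 0.60559607 -0.359044    0.04153699]
[ 0.60544342 -0.35910032  0.042     ] [-0.01021434  0.01373397  0.        ]
t 2.65 tcp [ 0.5356 -0.3905  0.2308] phi 126.07 gap 0.0595 F [ 0.03 -0.33 -1.39] off_cm [ 0.02 -1.58  7.5 ]
```

Call:
servo_tool:
  increments:
    - {"offset": [2, -0.8, 3.8], "yaw": -5}
    - {"offset": [4, -1.6, 7.5], "yaw": -9}
    - {"offset": [6, -1.6, 7.55], "yaw": -9}
    - {"offset": [8, -1.6, 7.55], "yaw": -9}
    - {"offset": [10, -1.6, 7.55], "yaw": -9}
    - {"offset": [12, -1.6, 7.55], "yaw": -9}
    - {"offset": [14, -1.6, 7.55], "yaw": -9}
    - {"offset": [14, -1.6, 7.55], "yaw": -9}

```text
clock: 3.45
tcp_pos: [0.6042, -0.3576, 0.0874]
orientation: [0.652, -0.268, 0.655, 0.272]
wrist_force: [-0.0, -0.4, -1.1]
finger_gap: 0.0597
```

Run:
```python
from h import *
p,d=env.read_camera("wrist");cv2.imwrite("pics/w2.png",p[:,:,::-1])
go([.606,-.359,.013])
```

```text
t 3.5 tcp [ 0.605  -0.3582  0.0894] phi 134.92 gap 0.0598 F [0.89 0.07 1.11] off_cm [ 7.64 -0.16  0.02]
```

View pics/w2.png

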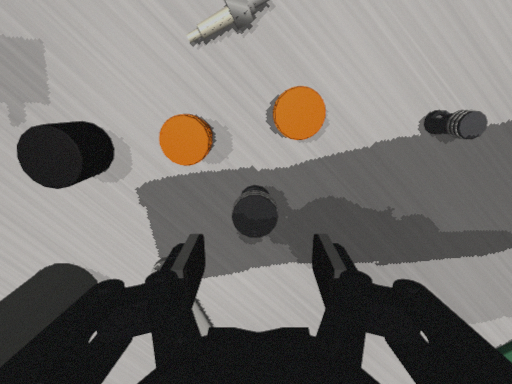

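The head is at (255,213), centred between the fingers (midline about 259). I'll descend and grip.

Call:
servo_tool:
  increments:
    - {"offset": [1.2, -0.1, 0], "yaw": 0}
    - {"offset": [2.4, -0.1, 0], "yaw": 0}
    - {"offset": [3.6, -0.1, 0], "yaw": 0}
    - {"offset": [4.8, -0.1, 0], "yaw": 0}
    - {"offset": [6, -0.1, 0], "yaw": 0}
    - {"offset": [7, -0.1, 0], "yaw": 0}
    - {"offset": [7.5, -0.1, 0], "yaw": 0}
    - {"offset": [7.5, -0.1, 0], "yaw": 0}

```text
clock: 4.3
tcp_pos: [0.6063, -0.3594, 0.0151]
orientation: [0.653, -0.27, 0.653, 0.271]
wrist_force: [-0.5, 0.0, -0.1]
finger_gap: 0.0599
```

Call:
servo_tool:
  increments:
    - {"offset": [0, 0, 0], "yaw": 0}
    - {"offset": [0, 0, 0], "yaw": 0}
    - {"offset": [0, 0, 0], "yaw": 0}
    - {"offset": [0, 0, 0], "yaw": 0}
    - {"offset": [0, 0, 0], "yaw": 0}
    - {"offset": [0, 0, 0], "yaw": 0}
    - {"offset": [0, 0, 0], "yaw": 0}
    - {"offset": [0, 0, 0], "yaw": 0}
  claw: 0
  force: 40

```text
clock: 5.1
tcp_pos: [0.6074, -0.3602, 0.0172]
orientation: [0.653, -0.271, 0.653, 0.27]
wrist_force: [0.6, -0.3, 4.5]
finger_gap: 0.0327
```

Run:
```python
from h import *
p,d=env.read_camera("wrist");cv2.imwrite("pics/w3.png",p[:,:,::-1])
go([.606,-.359,.18])
```

```text
t 5.15 tcp [ 0.6074 -0.3602  0.0172] phi 135.06 gap 0.0325 F [-0.15  1.19  4.49] off_cm [-1.628e+01  1.600e-01 -1.000e-02]
```

View pics/w3.png

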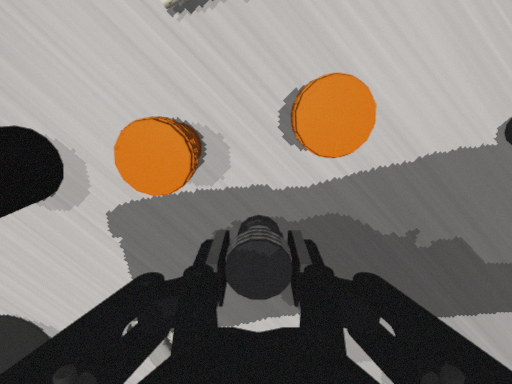

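The sleeve is gripped (gap 32.5 mm) with its head centred at (258,270). Lifting.

Call:
servo_tool:
  increments:
    - {"offset": [-1, 0, 0], "yaw": 0}
    - {"offset": [-3, 0, 0], "yaw": 0}
    - {"offset": [-6, 0, 0], "yaw": 0}
    - {"offset": [-9, 0, 0], "yaw": 0}
    - {"offset": [-12, 0, 0], "yaw": 0}
    - {"offset": [-15, 0, 0], "yaw": 0}
    - {"offset": [-17.5, 0, 0], "yaw": 0}
    - {"offset": [-17.5, 0, 0], "yaw": 0}

```text
clock: 5.95
tcp_pos: [0.6083, -0.3609, 0.1959]
orientation: [0.654, -0.273, 0.652, 0.269]
wrist_force: [0.3, -0.4, -0.6]
finger_gap: 0.0325
```

Run:
```python
from h import *
p,d=env.read_camera("wrist");cv2.imwrite("pics/w4.png",p[:,:,::-1])
p,d=env.read_camera("scene");cv2.imwrite("pics/s4.png",cv2.resize(p[150:350,50:250,::-1],None,fx=3,fy=3))
go([.65,.06,.19]);print(env.get_state()["joint_pos"].round(2))
```

```text
t 6.05 tcp [ 0.6069 -0.3598  0.1912] phi 135.05 gap 0.0326 F [-0.51  0.29 -2.46] off_cm [ 0.11 26.61 32.76]
[-0.65  0.59  0.38  1.36 -0.   -1.44]
```

View pics/w4.png

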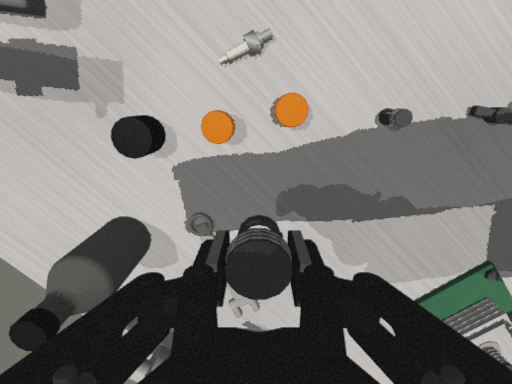

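View pics/s4.png

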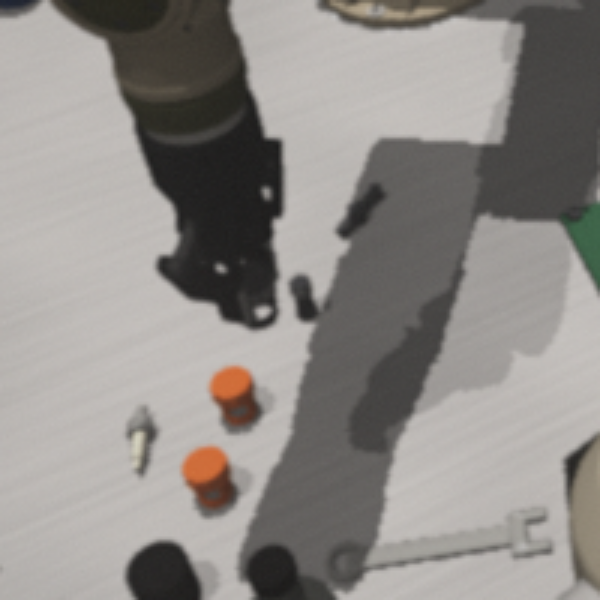

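The sleeve hangs straight in the grip, head at (258,265). Now I'll move to a viewing pose beside the press.

Call:
servo_tool:
  increments:
    - {"offset": [0, 1.5, 2], "yaw": 0}
    - {"offset": [0, 4, 5], "yaw": 0}
    - {"offset": [0, 6.7, 8.3], "yaw": 0}
    - {"offset": [0, 9.4, 11.6], "yaw": 0}
    - {"offset": [0, 12, 14.8], "yaw": 0}
    - {"offset": [0, 14.7, 18.1], "yaw": 0}
    - {"offset": [0, 17.4, 21.4], "yaw": 0}
    - {"offset": [0, 20, 24.6], "yaw": 0}

```text
clock: 6.85
tcp_pos: [0.6376, -0.0424, 0.1886]
orientation: [0.652, -0.27, 0.654, 0.272]
wrist_force: [1.4, -1.0, -0.9]
finger_gap: 0.0325
```

Call:
servo_tool:
  increments:
    - {"offset": [0, 2, 2.5], "yaw": 0}
    - {"offset": [0, 4, 5], "yaw": 0}
    - {"offset": [0, 5.5, 7], "yaw": 0}
    - {"offset": [0, 6.5, 8], "yaw": 0}
    - {"offset": [0, 6.5, 8], "yaw": 0}
    - {"offset": [0, 6.5, 8], "yaw": 0}
    - {"offset": [0, 6.5, 8], "yaw": 0}
    - {"offset": [0, 6.5, 8], "yaw": 0}

```text
clock: 7.65
tcp_pos: [0.6496, 0.0567, 0.1912]
orientation: [0.653, -0.27, 0.653, 0.27]
wrist_force: [0.6, -0.4, -0.8]
finger_gap: 0.0326
```

Run:
```python
from h import *
m=env.camera_model("wrist");p,d=env.read_camera("wrist");cv2.imwrite("pics/w5.png",p[:,:,::-1]);np.save("w5.npy",d);np.save("w5T.npy",m["world_from_camera"])
go([.568,.057,.19]);print(proj(m,[[.568,.057,.09],[.568,.057,.08]]))
```

```text
t 7.7 tcp [0.6497 0.0568 0.1913] phi 134.95 gap 0.0326 F [-1.06  0.08 -1.4 ] off_cm [ 0.13  5.78 -5.76]
(array([326.15796782, 323.53210409]), array([127.78370998, 126.93109144]))
```

View pics/w5.png

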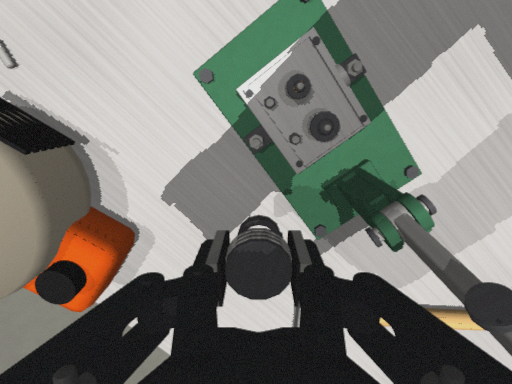

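The wrist view shows the inlet at about (324,126), right where I predicted, the exhaust at (298,87), the post at (395,215) and the lever's foot at (490,302). I'll refine the inlet from the stem tip and flange.

Run:
```python
from h import *
m=env.camera_model("wrist");m["world_from_camera"]=np.load("w5T.npy");d=np.load("w5.npy");C=cloud(m,d)
im=cv2.imread("pics/w5.png")
cv2.imwrite("pics/w5c.png",cv2.resize(im[60:160,260:370],None,fx=6,fy=6,interpolation=cv2.INTER_CUBIC))
for lo,hi,n in((.085,.1,"stem"),(.0775,.0835,"flange"),(.07,.1,"all")):
    mk=(C[...,2]>lo)&(C[...,2]<hi);mk[:105]=0;mk[150:]=0;mk[:,:300]=0;mk[:,345:]=0
    v,u=np.nonzero(mk);c,r=cv2.minEnclosingCircle(np.stack([u,v],1).astype(np.float32))
    print(n,len(u),c,r,C[mk].mean(0).round(4),C[mk].min(0).round(4),C[mk].max(0).round(4), onz(m,*c,.08))
```

```text
stem 62 (325.5, 126.83333587646484) 6.187001705169678 [0.5668 0.0571 0.088 ] [0.5624 0.0518 0.085 ] [0.5712 0.0626 0.0918] [0.56669975 0.05818142 0.08      ]
flange 562 (324.6182556152344, 125.92416381835938) 15.554214477539062 [0.567  0.0568 0.0803] [0.5538 0.0442 0.0777] [0.58   0.0709 0.0834] [0.56673573 0.05702278 0.08      ]
all 720 (324.6182556152344, 125.92416381835938) 15.554214477539062 [0.567  0.0567 0.0814] [0.5538 0.0442 0.0705] [0.58   0.0709 0.0918] [0.56673573 0.05702278 0.08      ]
```

View pics/w5c.png

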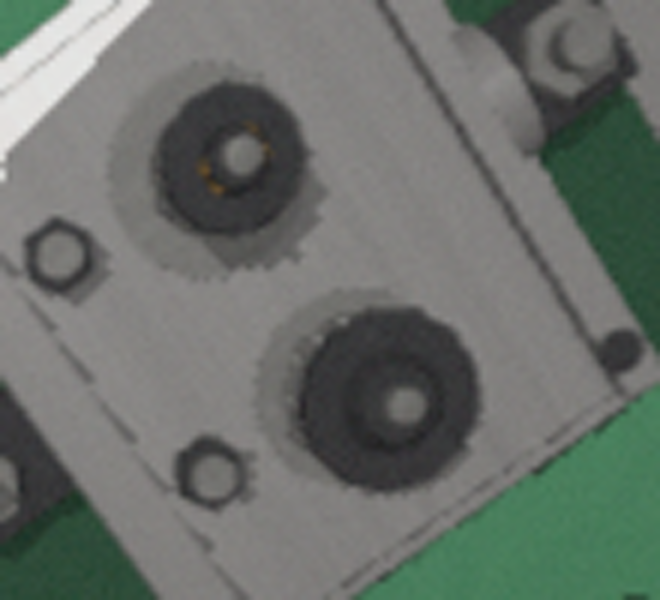

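Run:
```python
from h import *
m=env.camera_model("wrist");m["world_from_camera"]=np.load("w5T.npy");d=np.load("w5.npy");C=cloud(m,d)
im=cv2.imread("pics/w5.png")
cv2.imwrite("pics/w5d.png",cv2.resize(im[200:320,200:320],None,fx=5,fy=5,interpolation=cv2.INTER_CUBIC))
print(C[230:300:8,259].round(4))
print("flange",onz(m,325,126.5,.08),"stem",onz(m,327.3,127.3,.09))
for c in((258.5,266),): print(onz(m,*c,.1912+.025))
go([.5667,.0573,.19])
print(env.get_state()["tcp_pos"])
```

```text
[[0.6389 0.0457 0.2051]
 [0.639  0.0457 0.2138]
 [0.6415 0.0482 0.2152]
 [0.6443 0.051  0.216 ]
 [0.6474 0.0541 0.2159]
 [0.6506 0.0573 0.2157]
 [0.6538 0.0604 0.2159]
 [0.6569 0.0636 0.2161]
 [0.6605 0.0672 0.2157]]
flange [0.56682463 0.05764451 0.08      ] stem [0.56703944 0.05738689 0.09      ]
[0.64898956 0.05533061 0.2162    ]
t 7.7 tcp [0.6497 0.0568 0.1913] phi 134.95 gap 0.0326 F [-1.06  0.08 -1.4 ] off_cm [ 0.13  5.9  -5.83]
[0.64965179 0.0567889  0.19132499]
```

View pics/w5d.png

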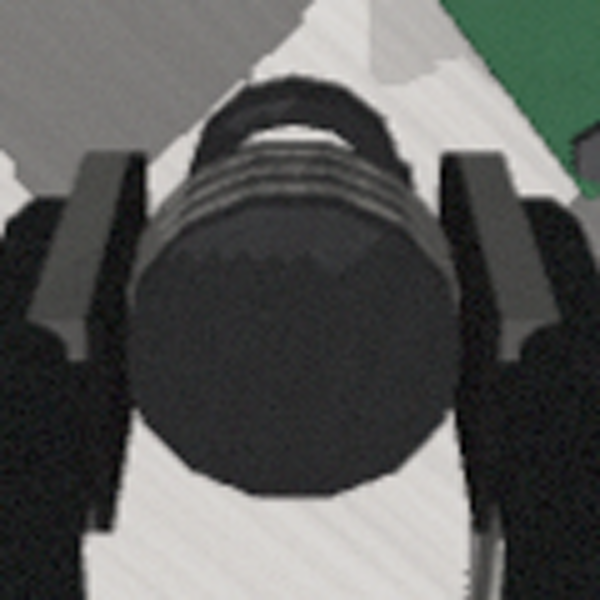

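Run:
```python
from h import *
m=env.camera_model("wrist");m["world_from_camera"]=np.load("w5T.npy")
a=onz(m,259.2,239.2,.2159);b=onz(m,259.2,299.3,.2159);print(a,b,(a+b)/2,np.linalg.norm(a-b))
l=onz(m,226,266,.2159);r=onz(m,292.2,266,.2159);print(np.linalg.norm(l-r))
_,R=tool();s=np.array([.64965,.05679,0]);print("rel tool cm",((a+b)/2-s)@R*100)
# lower rim outer ring: front edge
c=onz(m,259,200+78/5,.2159-.042);print("rim front",c,"rim front rel",(c-s)@R*100)
```

```text
[0.63869038 0.045506   0.2159    ] [0.66251582 0.06934948 0.2159    ] [0.6506031  0.05742774 0.2159    ] 0.03370702148970454
0.03220688876055934
rel tool cm [-21.59000815  -0.02693661   0.10988049]
rim front [0.64229905 0.04919223 0.1739    ] rim front rel [-17.38986675  -0.02216849  -1.05913578]
```

The head measures 33.7 mm across and is 1.1 mm off the TCP. The inlet, from stem and flange, is at (0.567,0.0575). Moving over it.

Call:
servo_tool:
  increments:
    - {"offset": [0, 0.9, -0.9], "yaw": 0}
    - {"offset": [0, 2, -2], "yaw": 0}
    - {"offset": [0, 3.2, -3.2], "yaw": 0}
    - {"offset": [0, 4.4, -4.4], "yaw": 0}
    - {"offset": [0, 5.3, -5.3], "yaw": 0}
    - {"offset": [0, 5.9, -5.9], "yaw": 0}
    - {"offset": [0, 5.9, -5.9], "yaw": 0}
    - {"offset": [0, 5.9, -5.9], "yaw": 0}

```text
clock: 8.5
tcp_pos: [0.5668, 0.0577, 0.1916]
orientation: [0.654, -0.271, 0.653, 0.271]
wrist_force: [-0.4, 0.4, -1.8]
finger_gap: 0.0326
```

Run:
```python
from h import *
p,d=env.read_camera("scene");cv2.imwrite("pics/s6.png",cv2.resize(p[90:270,190:390,::-1],None,fx=3.5,fy=3.2))
go([.5661,.0568,.098])
```

```text
t 8.55 tcp [0.567  0.0577 0.1915] phi 135.03 gap 0.0326 F [-0.28  0.44 -1.73] off_cm [ 9.35  0.   -0.13]
```

View pics/s6.png

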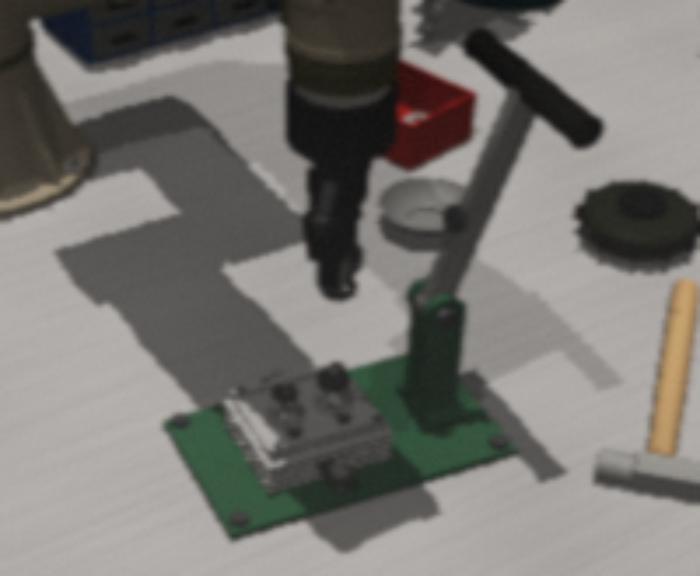

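The scene view shows the sleeve above the inlet and clear of the lever. Lowering part-way.

Call:
servo_tool:
  increments:
    - {"offset": [1, 0, -0.1], "yaw": 0}
    - {"offset": [2.2, 0, -0.12], "yaw": 0}
    - {"offset": [3.4, 0, -0.12], "yaw": 0}
    - {"offset": [4.6, 0, -0.12], "yaw": 0}
    - {"offset": [5.6, 0, -0.12], "yaw": 0}
    - {"offset": [6.3, 0, -0.12], "yaw": 0}
    - {"offset": [6.3, 0, -0.12], "yaw": 0}
    - {"offset": [6.3, 0, -0.12], "yaw": 0}

```text
clock: 9.35
tcp_pos: [0.5654, 0.0572, 0.1283]
orientation: [0.653, -0.271, 0.653, 0.271]
wrist_force: [-0.4, 0.0, -1.2]
finger_gap: 0.0322
```

Run:
```python
from h import *
p,d=env.read_camera("wrist");cv2.imwrite("pics/w7.png",p[:,:,::-1])
p,d=env.read_camera("scene");cv2.imwrite("pics/s7.png",cv2.resize(p[150:260,230:340,::-1],None,fx=5,fy=5,interpolation=cv2.INTER_CUBIC))
go([.5661,.0568,.098])
```

```text
t 9.45 tcp [0.5659 0.0572 0.1289] phi 135.05 gap 0.0323 F [-0.04  0.5  -0.64] off_cm [ 3.09 -0.04 -0.01]
```

View pics/w7.png

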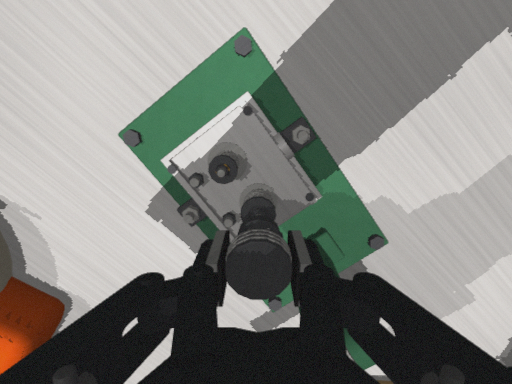

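View pics/s7.png

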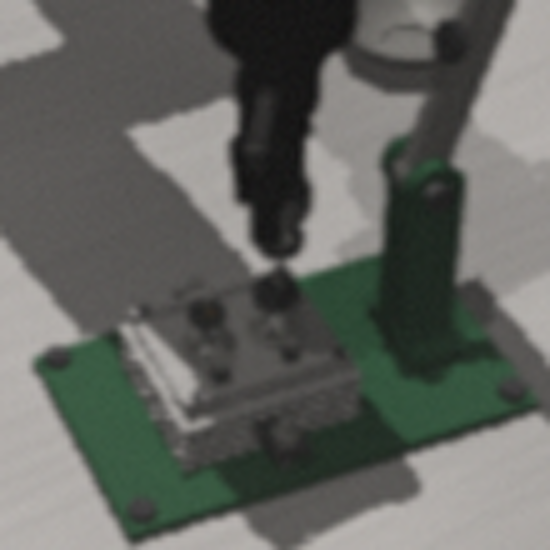

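In both views the sleeve is right over the inlet (scene crop (275,290)). I'll lower it slowly to contact.

Call:
servo_tool:
  increments:
    - {"offset": [0.6, -0.04, 0], "yaw": 0}
    - {"offset": [1.2, -0.04, 0], "yaw": 0}
    - {"offset": [1.7, -0.04, 0], "yaw": 0}
    - {"offset": [2.1, -0.04, 0], "yaw": 0}
    - {"offset": [2.5, -0.04, 0], "yaw": 0}
    - {"offset": [2.8, -0.04, 0], "yaw": 0}
    - {"offset": [3, -0.04, 0], "yaw": 0}
    - {"offset": [3, -0.04, 0], "yaw": 0}

```text
clock: 10.25
tcp_pos: [0.5654, 0.0569, 0.0979]
orientation: [0.653, -0.271, 0.653, 0.271]
wrist_force: [0.3, -0.0, -1.6]
finger_gap: 0.0324
```

Run:
```python
from h import *
go([.5661,.0568,.0972])
```

```text
t 10.25 tcp [0.5654 0.0569 0.0979] phi 135.05 gap 0.0324 F [ 0.25 -0.01 -1.55] off_cm [ 0.07 -0.05  0.04]
```

There's no contact force although the rim is already below the boss top, so the fit is good. A touch lower.

Call:
servo_tool:
  increments:
    - {"offset": [0.05, -0.03, 0.03], "yaw": 0}
    - {"offset": [0.1, -0.03, 0.03], "yaw": 0}
    - {"offset": [0.12, -0.03, 0.03], "yaw": 0}
    - {"offset": [0.15, -0.03, 0.03], "yaw": 0}
    - {"offset": [0.15, -0.03, 0.03], "yaw": 0}
    - {"offset": [0.15, -0.03, 0.03], "yaw": 0}
    - {"offset": [0.15, -0.03, 0.03], "yaw": 0}
    - {"offset": [0.15, -0.03, 0.03], "yaw": 0}

```text
clock: 11.05
tcp_pos: [0.5663, 0.0569, 0.0972]
orientation: [0.653, -0.271, 0.653, 0.271]
wrist_force: [-1.5, 0.1, 4.2]
finger_gap: 0.0327
```

Run:
```python
from h import *
go([.5661,.0568,.0972])
p,d=env.read_camera("wrist");cv2.imwrite("pics/w8.png",p[:,:,::-1])
p,d=env.read_camera("scene");cv2.imwrite("pics/s8.png",cv2.resize(p[150:260,230:340,::-1],None,fx=5,fy=5,interpolation=cv2.INTER_CUBIC))
```

```text
t 11.05 tcp [0.5663 0.0569 0.0972] phi 135.06 gap 0.0327 F [-1.5   0.13  4.24] off_cm [-0.    0.01 -0.02]
```

View pics/s8.png

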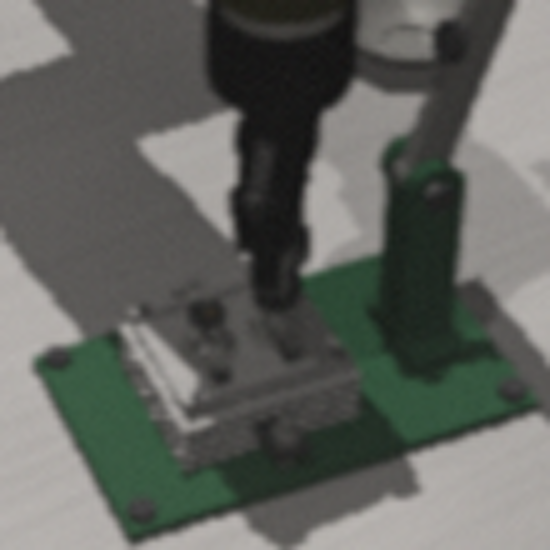

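Contact is 4.2 N at TCP 97.2 mm, exactly the height expected for sitting on the seat. Releasing.

Call:
servo_tool:
  increments:
    - {"offset": [0, 0, 0], "yaw": 0}
    - {"offset": [0, 0, 0], "yaw": 0}
    - {"offset": [0, 0, 0], "yaw": 0}
    - {"offset": [0, 0, 0], "yaw": 0}
    - {"offset": [0, 0, 0], "yaw": 0}
    - {"offset": [0, 0, 0], "yaw": 0}
    - {"offset": [0, 0, 0], "yaw": 0}
    - {"offset": [0, 0, 0], "yaw": 0}
  claw: 0.6

```text
clock: 11.95
tcp_pos: [0.566, 0.0569, 0.0968]
orientation: [0.653, -0.271, 0.653, 0.271]
wrist_force: [0.1, -0.1, -0.5]
finger_gap: 0.0513
```

Call:
servo_tool:
  increments:
    - {"offset": [-0.5, 0, 0], "yaw": 0}
    - {"offset": [-1.2, 0, 0], "yaw": 0}
    - {"offset": [-2, 0, 0], "yaw": 0}
    - {"offset": [-3.5, 0, 0], "yaw": 0}
    - {"offset": [-5, 0, 0], "yaw": 0}
    - {"offset": [-6.5, 0, 0], "yaw": 0}
    - {"offset": [-8, 0, 0], "yaw": 0}
    - {"offset": [-8, 0, 0], "yaw": 0}

```text
clock: 12.75
tcp_pos: [0.5677, 0.0569, 0.1798]
orientation: [0.655, -0.272, 0.652, 0.27]
wrist_force: [0.1, -0.4, 0.2]
finger_gap: 0.0511
```

Run:
```python
from h import *
go([.5661,.0568,.0972])
m=env.camera_model("wrist");p,d=env.read_camera("wrist");cv2.imwrite("pics/w9.png",p[:,:,::-1]);C=cloud(m,d)
mk=(C[...,2]>.117)&(C[...,2]<.13)&(C[...,0]<.61)&(C[...,0]>.53)&(C[...,1]<.1)&(C[...,1]>.03)
v,u=np.nonzero(mk);c,r=cv2.minEnclosingCircle(np.stack([u,v],1).astype(np.float32));print(c,r,C[mk].mean(0),C[mk].min(0),C[mk].max(0),onz(m,*c,.122))
p,d=env.read_camera("scene");cv2.imwrite("pics/s9.png",cv2.resize(p[150:260,230:340,::-1],None,fx=5,fy=5,interpolation=cv2.INTER_CUBIC))
p,d=env.read_camera("top");cv2.imwrite("pics/t9.png",cv2.resize(p[125:215,170:290,::-1],None,fx=6,fy=6,interpolation=cv2.INTER_CUBIC))
```

```text
t 12.75 tcp [0.5677 0.0569 0.1798] phi 135.06 gap 0.0511 F [ 0.1  -0.41  0.18] off_cm [ 8.26  0.14 -0.15]
(260.6046447753906, 207.0) 21.971927642822266 [0.56643632 0.05707673 0.12186085] [0.55008221 0.04069409 0.11712177] [0.58378817 0.07570612 0.12369042] [0.56638382 0.05698847 0.122     ]
```

View pics/s9.png

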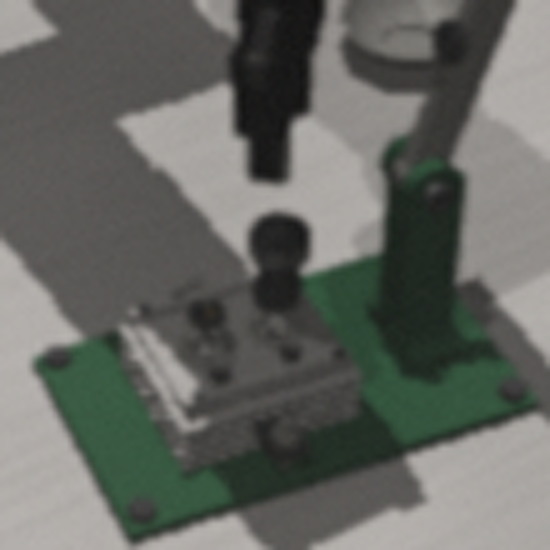

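View pics/w9.png

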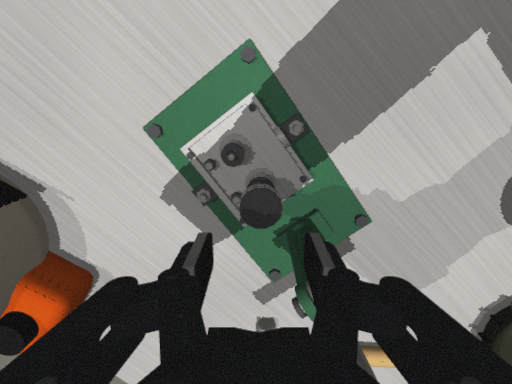

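The sleeve stands upright and free, its top at z=0.122 and centred at (0.5664,0.057). By my top measurement the lever bar's centre is near (0.588,0.201,0.329), an angle of about 1.86. I'll rise, then turn the jaws along the press's y.

Call:
servo_tool:
  increments:
    - {"offset": [-1.5, -1, -1], "yaw": 0}
    - {"offset": [-4, -2, -2], "yaw": 0}
    - {"offset": [-7, -2, -2], "yaw": 0}
    - {"offset": [-10, -2, -2], "yaw": 0}
    - {"offset": [-13, -2, -2], "yaw": 0}
    - {"offset": [-16, -2, -2], "yaw": 0}
    - {"offset": [-19, -2, -2], "yaw": 0}
    - {"offset": [-21, -2, -2], "yaw": 0}
  claw: 1.0

```text
clock: 13.7
tcp_pos: [0.5661, 0.0286, 0.388]
orientation: [0.653, -0.271, 0.653, 0.271]
wrist_force: [-0.4, 0.5, -0.2]
finger_gap: 0.0856
```

Call:
servo_tool:
  increments:
    - {"offset": [-1, 0, 0], "yaw": 8}
    - {"offset": [-1, 0, 0], "yaw": 16}
    - {"offset": [-1, 0, 0], "yaw": 24}
    - {"offset": [-1, 0, 0], "yaw": 32}
    - {"offset": [-1, 0, 0], "yaw": 40}
    - {"offset": [-1, 0, 0], "yaw": 48}
    - {"offset": [-1, 0, 0], "yaw": 54}
    - {"offset": [-1, 0, 0], "yaw": 54}

```text
clock: 14.5
tcp_pos: [0.5659, 0.0286, 0.3957]
orientation: [0.704, 0.055, 0.706, -0.055]
wrist_force: [-0.9, -0.2, -0.4]
finger_gap: 0.0851
```

Run:
```python
from h import *
print(env.get_state()["joint_pos"].round(2))
for n in("top","scene"):
    m=env.camera_model(n);p,d=env.read_camera(n);C=cloud(m,d);np.save(n+"10.npy",d)
    cv2.imwrite(f"pics/{n}10.png",p[:,:,::-1])
    mk=(C[...,2]>.3)&(C[...,2]<.36)&(C[...,0]>.45)&(C[...,0]<.75)&(C[...,1]>.15)&(C[...,1]<.26)&(p.max(-1)<70)
    q=C[mk];print(n,len(q),q.mean(0),q.min(0),q.max(0))
go([.5485,.207,.40])
```

```text
[-0.09  0.32  0.46  1.71 -0.    0.07]
top 416 [0.5883725  0.20160909 0.33964186] [0.51476022 0.17942715 0.30211003] [0.66189501 0.22658646 0.34916459]
scene 496 [0.59876406 0.19457213 0.33300973] [0.51408678 0.1793976  0.30009102] [0.66509627 0.2210965  0.34290094]
t 14.6 tcp [0.566  0.0287 0.396 ] phi 81.2 gap 0.0855 F [ 0.75 -0.37 -0.1 ] off_cm [-0.39 17.36 -4.46]
```

View pics/scene10.png

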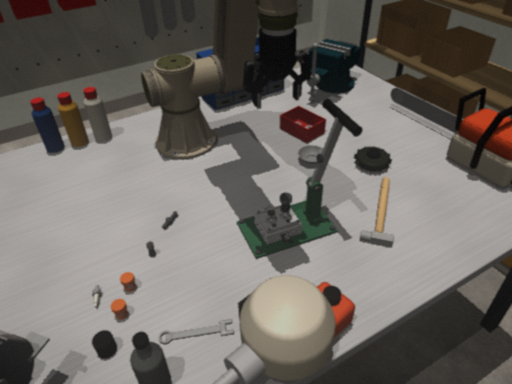

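View pics/top10.png

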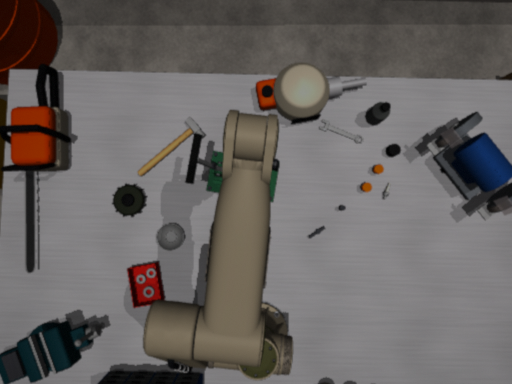

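The jaws now open along the press's y (φ=81.2°), and the T-bar at scene (340,117) is unchanged. The sleeve stands on the inlet at (286,200). Moving above the bar's near half.

Call:
servo_tool:
  increments:
    - {"offset": [0, 1.5, -1], "yaw": 0}
    - {"offset": [0, 4.5, -2.5], "yaw": 0}
    - {"offset": [0, 8, -4], "yaw": 0}
    - {"offset": [0, 11.5, -4.5], "yaw": 0}
    - {"offset": [0, 14.5, -4.5], "yaw": 0}
    - {"offset": [0, 16.5, -4.5], "yaw": 0}
    - {"offset": [0, 17.4, -4.5], "yaw": 0}
    - {"offset": [0, 17.4, -4.5], "yaw": 0}

```text
clock: 15.4
tcp_pos: [0.5482, 0.2089, 0.3964]
orientation: [0.705, 0.054, 0.705, -0.054]
wrist_force: [-0.1, 0.5, 0.2]
finger_gap: 0.0852
```

Run:
```python
from h import *
go([.5489,.2077,.308]);print(env.get_state()["joint_pos"].round(2))
p,d=env.read_camera("wrist");cv2.imwrite("pics/w11.png",p[:,:,::-1])
p,d=env.read_camera("scene");cv2.imwrite("pics/s11.png",cv2.resize(p[40:240,220:420,::-1],None,fx=3,fy=3,interpolation=cv2.INTER_CUBIC))
```

```text
t 15.4 tcp [0.5482 0.2089 0.3964] phi 81.22 gap 0.0852 F [-0.09  0.54  0.18] off_cm [ 8.84 -0.1   0.09]
[ 0.23  0.37  0.53  1.73 -0.    0.38]
```

View pics/w11.png

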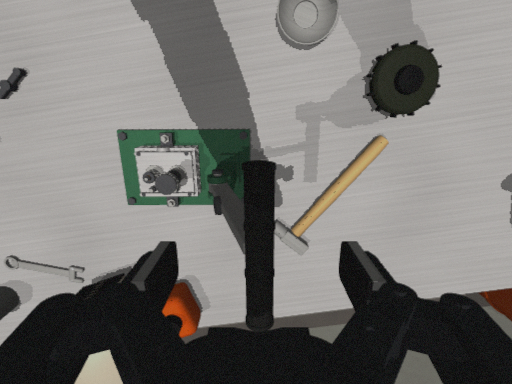

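View pics/s11.png

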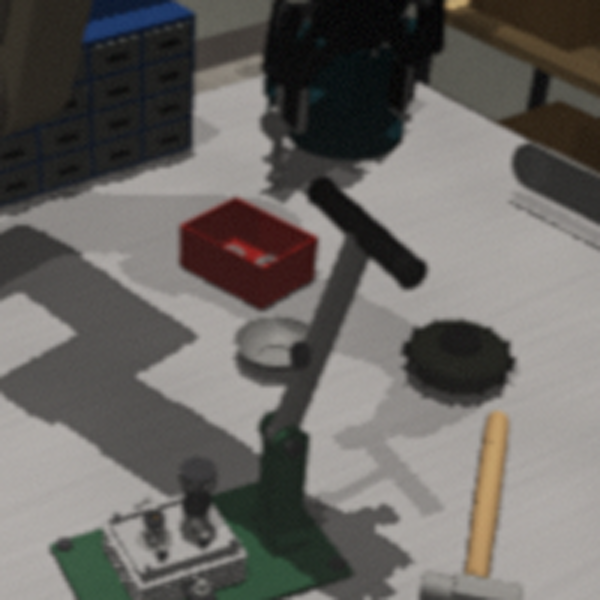

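The bar runs down the picture at column 259, exactly between the fingers. Descending and gripping it gently, so that it can turn in the pads.

Call:
servo_tool:
  increments:
    - {"offset": [1, -0.1, 0.1], "yaw": 0}
    - {"offset": [2.4, -0.1, 0.1], "yaw": 0}
    - {"offset": [4, -0.1, 0.1], "yaw": 0}
    - {"offset": [5.6, -0.1, 0.1], "yaw": 0}
    - {"offset": [7, -0.1, 0.1], "yaw": 0}
    - {"offset": [8.2, -0.1, 0.1], "yaw": 0}
    - {"offset": [8.8, -0.1, 0.1], "yaw": 0}
    - {"offset": [8.8, -0.1, 0.1], "yaw": 0}

```text
clock: 16.3
tcp_pos: [0.5491, 0.2053, 0.3082]
orientation: [0.704, 0.055, 0.705, -0.056]
wrist_force: [-0.9, -0.1, -0.1]
finger_gap: 0.0847
```

Call:
servo_tool:
  increments:
    - {"offset": [0, 0, 0], "yaw": 0}
    - {"offset": [0, 0, 0], "yaw": 0}
    - {"offset": [0, 0, 0], "yaw": 0}
    - {"offset": [0, 0, 0], "yaw": 0}
    - {"offset": [0, 0, 0], "yaw": 0}
    - {"offset": [0, 0, 0], "yaw": 0}
    - {"offset": [0, 0, 0], "yaw": 0}
    - {"offset": [0, 0, 0], "yaw": 0}
  claw: 0
  force: 30

```text
clock: 17.1
tcp_pos: [0.5498, 0.207, 0.3094]
orientation: [0.705, 0.055, 0.704, -0.055]
wrist_force: [0.1, 5.7, 4.9]
finger_gap: 0.0238
```

Call:
servo_tool:
  increments:
    - {"offset": [0, 0, 0], "yaw": 0}
    - {"offset": [0, 0, 0], "yaw": 0}
    - {"offset": [0, 0, 0], "yaw": 0}
    - {"offset": [0, 0, 0], "yaw": 0}
    - {"offset": [0, 0, 0], "yaw": 0}
    - {"offset": [0, 0, 0], "yaw": 0}
    - {"offset": [0, 0, 0], "yaw": 0}
    - {"offset": [0, 0, 0], "yaw": 0}

```text
clock: 17.9
tcp_pos: [0.5498, 0.207, 0.3094]
orientation: [0.705, 0.055, 0.704, -0.055]
wrist_force: [0.3, 3.6, 5.1]
finger_gap: 0.0244
```

Run:
```python
from h import *
go([.5489,.2077,.308])
p,d=env.read_camera("wrist");cv2.imwrite("pics/w12.png",p[:,:,::-1])
s,R=tool();t=s["tcp_pos"]
piv=np.array([.567,.0573])+.085*np.array([.153,.988]);yy=(t[:2]-piv)@np.array([.153,.988])
for k in(.019,.023): print("yrel",yy,"zrel",t[2]+k-.1335,"rad",np.hypot(yy,t[2]+k-.1335),"theta",np.arctan2(t[2]+k-.1335,-yy))
```

```text
t 17.9 tcp [0.5498 0.207  0.3094] phi 81.08 gap 0.0244 F [0.32 3.61 5.06] off_cm [ 0.14  0.06 -0.1 ]
yrel 0.060277488521262294 zrel 0.19491264705533584 rad 0.2040203803656606 theta 1.8707211309665346
yrel 0.060277488521262294 zrel 0.19891264705533585 rad 0.2078451750245637 theta 1.865035168606121
```

View pics/w12.png

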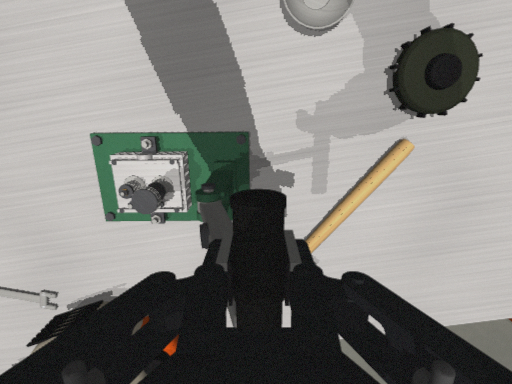

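The bar is gripped (gap 24.4 mm), lever at about 1.87 rad and radius 204–208 mm, which matches the given 205. I'll compute the arc in tool axes.

Run:
```python
import numpy as np
def seg(t0,ts):
    print(t0,[(t,round(20.5*(np.sin(t0)-np.sin(t)),2),round(-20.5*(np.cos(t)-np.cos(t0)),2)) for t in ts])
seg(1.868,[1.84,1.79,1.72,1.65,1.57,1.5,1.45,1.42])
seg(1.42,[1.38,1.31,1.22,1.13,1.05,.98,.93,.9])
seg(.9,[.86,.8,.71,.62,.53,.45,.39,.36])
seg(.36,[.33,.29,.25,.21,.18,.15,.13,.12])
```

```text
1.868 [(1.84, np.float64(-0.16), np.float64(-0.55)), (1.79, np.float64(-0.41), np.float64(-1.55)), (1.72, np.float64(-0.67), np.float64(-2.96)), (1.65, np.float64(-0.83), np.float64(-4.38)), (1.57, np.float64(-0.9), np.float64(-6.02)), (1.5, np.float64(-0.85), np.float64(-7.45)), (1.45, np.float64(-0.75), np.float64(-8.47)), (1.42, np.float64(-0.67), np.float64(-9.08))]
1.42 [(1.38, np.float64(0.14), np.float64(-0.81)), (1.31, np.float64(0.46), np.float64(-2.21)), (1.22, np.float64(1.02), np.float64(-3.97)), (1.13, np.float64(1.73), np.float64(-5.67)), (1.05, np.float64(2.49), np.float64(-7.12)), (0.98, np.float64(3.24), np.float64(-8.34)), (0.93, np.float64(3.83), np.float64(-9.18)), (0.9, np.float64(4.21), np.float64(-9.66))]
0.9 [(0.86, np.float64(0.52), np.float64(-0.63)), (0.8, np.float64(1.35), np.float64(-1.54)), (0.71, np.float64(2.7), np.float64(-2.8)), (0.62, np.float64(4.15), np.float64(-3.94)), (0.53, np.float64(5.69), np.float64(-4.94)), (0.45, np.float64(7.14), np.float64(-5.72)), (0.39, np.float64(8.26), np.float64(-6.22)), (0.36, np.float64(8.84), np.float64(-6.44))]
0.36 [(0.33, np.float64(0.58), np.float64(-0.21)), (0.29, np.float64(1.36), np.float64(-0.46)), (0.25, np.float64(2.15), np.float64(-0.68)), (0.21, np.float64(2.95), np.float64(-0.86)), (0.18, np.float64(3.55), np.float64(-0.98)), (0.15, np.float64(4.16), np.float64(-1.08)), (0.13, np.float64(4.56), np.float64(-1.14)), (0.12, np.float64(4.77), np.float64(-1.17))]
```

Call:
servo_tool:
  increments:
    - {"offset": [-0.16, -0.55, 0], "yaw": 0}
    - {"offset": [-0.41, -1.55, 0], "yaw": 0}
    - {"offset": [-0.67, -2.96, 0], "yaw": 0}
    - {"offset": [-0.83, -4.38, 0], "yaw": 0}
    - {"offset": [-0.9, -6.02, 0], "yaw": 0}
    - {"offset": [-0.85, -7.45, 0], "yaw": 0}
    - {"offset": [-0.75, -8.47, 0], "yaw": 0}
    - {"offset": [-0.67, -9.08, 0], "yaw": 0}

```text
clock: 18.75
tcp_pos: [0.5359, 0.1158, 0.3155]
orientation: [0.705, 0.055, 0.704, -0.055]
wrist_force: [5.2, 2.3, 2.7]
finger_gap: 0.0241
```

```bash
cat >> h.py <<'E'
def lev(k=.0197):
    s,R=tool();t=s["tcp_pos"];Y=np.array([.153,.988]);X=np.array([.988,-.153])
    piv=np.array([.567,.0573])+.085*Y;yy=(t[:2]-piv)@Y;zz=t[2]+k-.1335
    print("t",round(s["clock"],2),"rad",np.hypot(yy,zz).round(4),"theta",np.arctan2(zz,-yy).round(4),"yz",yy.round(4),zz.round(4),"x",((t[:2]-piv)@X).round(4),"F",s["wrist_force"].round(1),"F press-y",(s["wrist_force"][:2]@Y).round(1),"gap",round(s["finger_gap"],4))
E
python3 - <<'E'
from h import *
lev()
p,d=env.read_camera("scene");cv2.imwrite("pics/s13.png",cv2.resize(p[40:240,220:420,::-1],None,fx=3,fy=3,interpolation=cv2.INTER_CUBIC))
E
```

```text
t 18.75 rad 0.2042 theta 1.4138 yz -0.0319 0.2017 x -0.0397 F [5.2 2.3 2.7] F press-y 3.1 gap 0.0241
```

View pics/s13.png

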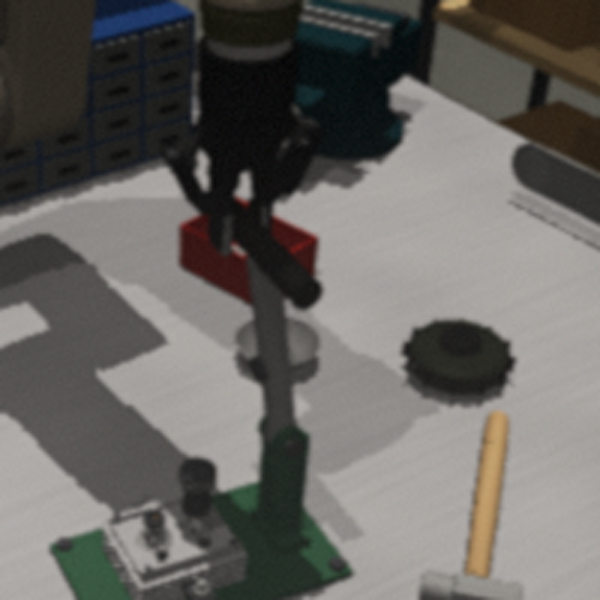

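The lever follows (θ about 1.41, forces 3–5 N), and the sleeve is still standing at (198,480). Continuing down the arc.

Call:
servo_tool:
  increments:
    - {"offset": [0.14, -0.81, 0], "yaw": 0}
    - {"offset": [0.46, -2.21, 0], "yaw": 0}
    - {"offset": [1.02, -3.97, 0], "yaw": 0}
    - {"offset": [1.73, -5.67, 0], "yaw": 0}
    - {"offset": [2.49, -7.12, 0], "yaw": 0}
    - {"offset": [3.24, -8.34, 0], "yaw": 0}
    - {"offset": [3.83, -9.18, 0], "yaw": 0}
    - {"offset": [4.21, -9.66, 0], "yaw": 0}

```text
clock: 19.6
tcp_pos: [0.5203, 0.0203, 0.2725]
orientation: [0.705, 0.055, 0.705, -0.056]
wrist_force: [5.2, 0.3, 1.2]
finger_gap: 0.024
```

```bash
python3 -c "
from h import *
lev()"
```

```text
t 19.6 rad 0.2043 theta 0.8897 yz -0.1287 0.1587 x -0.0404 F [5.2 0.3 1.2] F press-y 1.1 gap 0.024
```

Call:
servo_tool:
  increments:
    - {"offset": [0.52, -0.63, 0], "yaw": 0}
    - {"offset": [1.35, -1.54, 0], "yaw": 0}
    - {"offset": [2.7, -2.8, 0], "yaw": 0}
    - {"offset": [4.15, -3.94, 0], "yaw": 0}
    - {"offset": [5.69, -4.94, 0], "yaw": 0}
    - {"offset": [7.14, -5.72, 0], "yaw": 0}
    - {"offset": [8.26, -6.22, 0], "yaw": 0}
    - {"offset": [8.84, -6.44, 0], "yaw": 0}

```text
clock: 20.4
tcp_pos: [0.5096, -0.0431, 0.1834]
orientation: [0.704, 0.055, 0.706, -0.056]
wrist_force: [4.5, -1.1, -0.5]
finger_gap: 0.0242
```

Run:
```python
from h import *
lev()
p,d=env.read_camera("scene");cv2.imwrite("pics/s14.png",cv2.resize(p[90:270,200:380,::-1],None,fx=3.3,fy=3.3,interpolation=cv2.INTER_CUBIC))
```

```text
t 20.4 rad 0.2051 theta 0.3462 yz -0.1929 0.0696 x -0.0413 F [ 4.5 -1.1 -0.5] F press-y -0.4 gap 0.0242
```

View pics/s14.png

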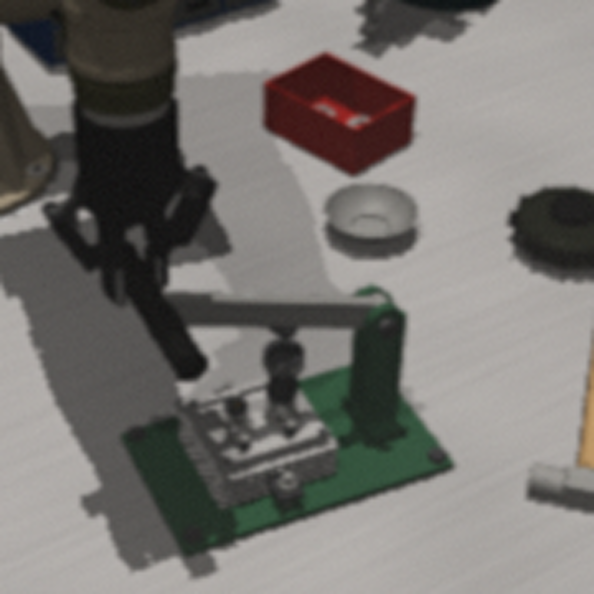

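The lever is close above the sleeve, its foot at (285,330) directly over the sleeve head at (284,355). Continuing slowly to just short of contact.

Call:
servo_tool:
  increments:
    - {"offset": [0.58, -0.21, 0], "yaw": 0}
    - {"offset": [1.36, -0.46, 0], "yaw": 0}
    - {"offset": [2.15, -0.68, 0], "yaw": 0}
    - {"offset": [2.95, -0.86, 0], "yaw": 0}
    - {"offset": [3.55, -0.98, 0], "yaw": 0}
    - {"offset": [4.16, -1.08, 0], "yaw": 0}
    - {"offset": [4.5, -1.13, 0], "yaw": 0}
    - {"offset": [4.5, -1.13, 0], "yaw": 0}

```text
clock: 21.25
tcp_pos: [0.508, -0.0534, 0.139]
orientation: [0.704, 0.055, 0.706, -0.055]
wrist_force: [1.3, 0.8, -5.5]
finger_gap: 0.0236
```

Run:
```python
from h import *
lev()
p,d=env.read_camera("scene");cv2.imwrite("pics/s15.png",cv2.resize(p[130:250,220:340,::-1],None,fx=5,fy=5,interpolation=cv2.INTER_CUBIC))
```

```text
t 21.25 rad 0.2049 theta 0.1235 yz -0.2034 0.0252 x -0.0414 F [ 1.3  0.8 -5.5] F press-y 1.0 gap 0.0236
```

View pics/s15.png

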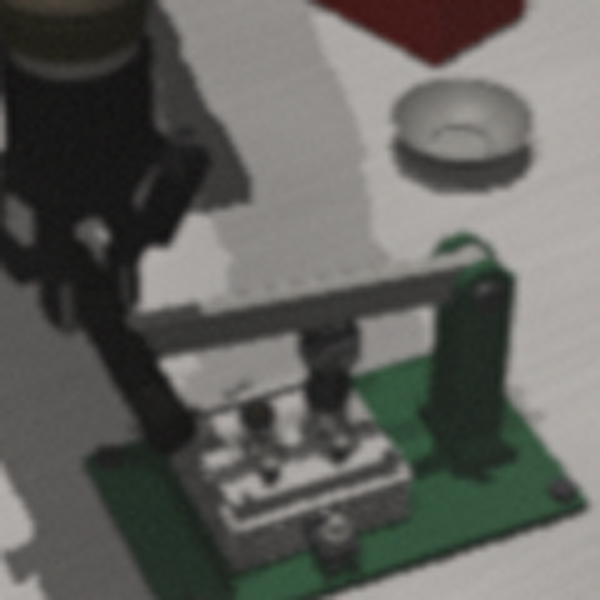

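Next to contact is θ of about 0.12, with the gripper still carrying some lever weight (-5.5 N). I'll grip firmer and ease on.

Call:
servo_tool:
  increments:
    - {"offset": [0, 0, 0], "yaw": 0}
    - {"offset": [0, 0, 0], "yaw": 0}
    - {"offset": [0.15, -0.02, 0], "yaw": 0}
    - {"offset": [0.3, -0.04, 0], "yaw": 0}
    - {"offset": [0.5, -0.05, 0], "yaw": 0}
    - {"offset": [0.7, -0.07, 0], "yaw": 0}
    - {"offset": [0.8, -0.08, 0], "yaw": 0}
    - {"offset": [0.8, -0.08, 0], "yaw": 0}
  force: 70

```text
clock: 22.1
tcp_pos: [0.508, -0.0541, 0.1319]
orientation: [0.705, 0.055, 0.705, -0.055]
wrist_force: [-3.7, 2.9, 1.8]
finger_gap: 0.0232
```

```bash
python3 -c "
from h import *
lev()"
```

```text
t 22.1 rad 0.2048 theta 0.0886 yz -0.204 0.0181 x -0.0413 F [-3.7  2.9  1.8] F press-y 2.3 gap 0.0232
```

Call:
servo_tool:
  increments:
    - {"offset": [0.1, -0.01, 0], "yaw": 0}
    - {"offset": [0.2, -0.01, 0], "yaw": 0}
    - {"offset": [0.3, -0.02, 0], "yaw": 0}
    - {"offset": [0.4, -0.02, 0], "yaw": 0}
    - {"offset": [0.5, -0.03, 0], "yaw": 0}
    - {"offset": [0.6, -0.03, 0], "yaw": 0}
    - {"offset": [0.6, -0.03, 0], "yaw": 0}
    - {"offset": [0.6, -0.03, 0], "yaw": 0}

```text
clock: 22.9
tcp_pos: [0.508, -0.0543, 0.1271]
orientation: [0.705, 0.055, 0.705, -0.055]
wrist_force: [-7.6, 3.1, 10.8]
finger_gap: 0.0229
```

Run:
```python
from h import *
lev()
p,d=env.read_camera("scene");cv2.imwrite("pics/s16.png",cv2.resize(p[130:250,220:340,::-1],None,fx=5,fy=5,interpolation=cv2.INTER_CUBIC))
```

```text
t 22.9 rad 0.2047 theta 0.0652 yz -0.2043 0.0133 x -0.0412 F [-7.6  3.1 10.8] F press-y 1.9 gap 0.0229
```

View pics/s16.png

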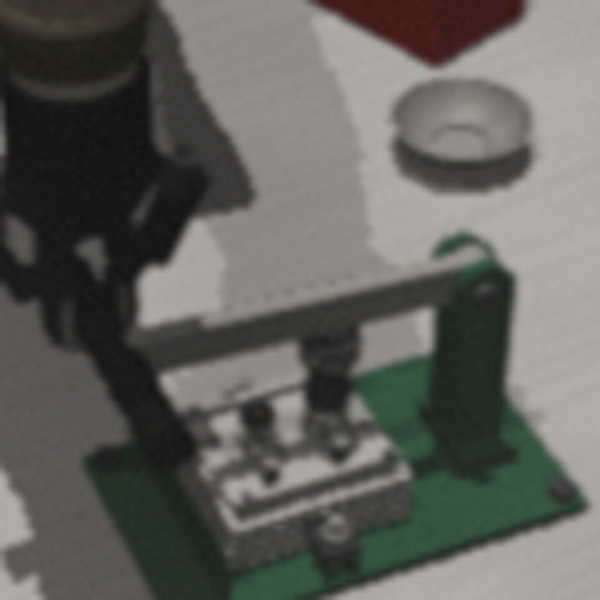

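Contact is made (10.8 N at about 0.065 rad). Pressing on towards level.

Call:
servo_tool:
  increments:
    - {"offset": [0.2, -0.01, 0], "yaw": 0}
    - {"offset": [0.4, -0.02, 0], "yaw": 0}
    - {"offset": [0.6, -0.02, 0], "yaw": 0}
    - {"offset": [0.8, -0.02, 0], "yaw": 0}
    - {"offset": [1, -0.03, 0], "yaw": 0}
    - {"offset": [1.2, -0.03, 0], "yaw": 0}
    - {"offset": [1.2, -0.03, 0], "yaw": 0}
    - {"offset": [1.2, -0.03, 0], "yaw": 0}

```text
clock: 23.75
tcp_pos: [0.508, -0.0546, 0.1162]
orientation: [0.705, 0.055, 0.705, -0.055]
wrist_force: [-10.0, 3.2, 18.6]
finger_gap: 0.0235
```

Run:
```python
from h import *
lev()
m=env.camera_model("scene");p,d=env.read_camera("scene");C=cloud(m,d);np.save("s17.npy",d);cv2.imwrite("pics/s17f.png",p[:,:,::-1])
cv2.imwrite("pics/s17.png",cv2.resize(p[130:250,220:340,::-1],None,fx=5,fy=5,interpolation=cv2.INTER_CUBIC))
Y=np.array([.153,.988]);X=np.array([.988,-.153]);I=np.array([.567,.0573])
px=(C[...,:2]-I)@X;py=(C[...,:2]-I)@Y
# lever top face
for a,b in((-100,-60),(-60,-20),(-20,20),(20,60)):
    k=(abs(px)<.004)&(py>a/1e3)&(py<b/1e3)&(C[...,2]>.12)&(C[...,2]<.17);print(a,b,k.sum(),np.median(C[k][:,2]).round(4) if k.any() else '')
# bar free end +x
k=(px>.025)&(px<.07)&(py>-.15)&(py<-.09)&(C[...,2]>.1)&(C[...,2]<.17);q=C[k];print("bar end",k.sum(),np.percentile(q[:,2],[50,95,99]) if k.any() else '')
# sleeve head top-side visible
k=(px>.005)&(abs(px)<.02)&(abs(py)<.02)&(C[...,2]>.07)&(C[...,2]<.13);print("sleeve z",k.sum(),C[k][:,2].max() if k.any() else '')
```

```text
t 23.75 rad 0.2046 theta 0.0117 yz -0.2046 0.0024 x -0.0412 F [-10.    3.2  18.6] F press-y 1.7 gap 0.0235
-100 -60 44 0.1458
-60 -20 43 0.1455
-20 20 54 0.1456
20 60 53 0.1445
bar end 124 [0.14440688 0.14721156 0.14782959]
sleeve z 139 0.12915474704228846
```

View pics/s17.png

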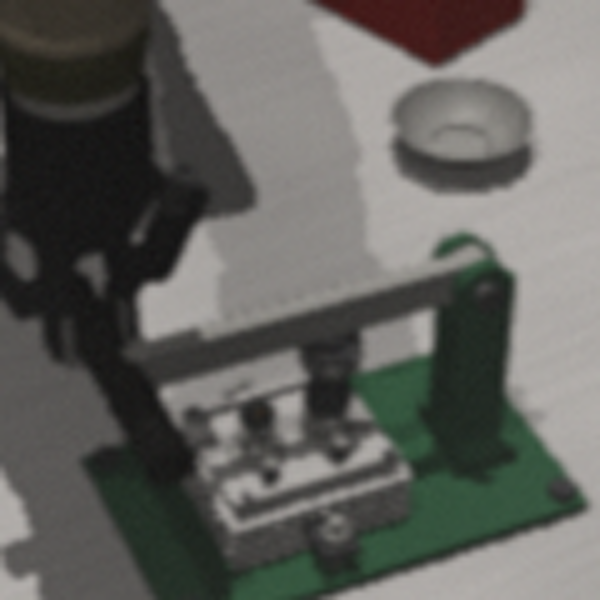

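The lever's top face slopes by about 0.011 rad and the arm gives 0.0117, so they agree: the retainer is about 5.3 mm down at 18.6 N. A last 2.5 mm at the bar.

Call:
servo_tool:
  increments:
    - {"offset": [0.08, 0, 0], "yaw": 0}
    - {"offset": [0.16, 0, 0], "yaw": 0}
    - {"offset": [0.25, 0, 0], "yaw": 0}
    - {"offset": [0.25, 0, 0], "yaw": 0}
    - {"offset": [0.25, 0, 0], "yaw": 0}
    - {"offset": [0.25, 0, 0], "yaw": 0}
    - {"offset": [0.25, 0, 0], "yaw": 0}
    - {"offset": [0.25, 0, 0], "yaw": 0}

```text
clock: 24.6
tcp_pos: [0.508, -0.0547, 0.1136]
orientation: [0.705, 0.055, 0.705, -0.055]
wrist_force: [-9.4, 4.1, 17.4]
finger_gap: 0.0226
```

Run:
```python
from h import *
lev()
m=env.camera_model("scene");Y=np.array([.153,.988]);X=np.array([.988,-.153]);I=np.array([.567,.0573])
Z=[]
for i in range(4):
    p,d=env.read_camera("scene");Z.append(d)
C=cloud(m,np.mean(Z,0));cv2.imwrite("pics/s18f.png",p[:,:,::-1])
px=(C[...,:2]-I)@X;py=(C[...,:2]-I)@Y
k=(abs(px)<.005)&(py>-.1)&(py<.06)&(C[...,2]>.138)&(C[...,2]<.155)
print(np.polyfit(py[k],C[...,2][k],1),k.sum())
k=(px>.025)&(px<.07)&(py>-.15)&(py<-.09)&(C[...,2]>.1)&(C[...,2]<.17);q=C[k];print(np.percentile(q[:,2],[50,95,99]))
cv2.imwrite("pics/s18.png",cv2.resize(p[130:250,220:340,::-1],None,fx=5,fy=5,interpolation=cv2.INTER_CUBIC))
lev()
```

```text
t 24.6 rad 0.2047 theta -0.001 yz -0.2047 -0.0002 x -0.0412 F [-9.4  4.1 17.4] F press-y 2.6 gap 0.0226
[-0.00024569  0.14440964] 179
[0.1420496  0.14462424 0.14568194]
t 24.8 rad 0.2047 theta -0.0011 yz -0.2047 -0.0002 x -0.0412 F [-10.1   4.4  17.7] F press-y 2.8 gap 0.0229
```

View pics/s18.png

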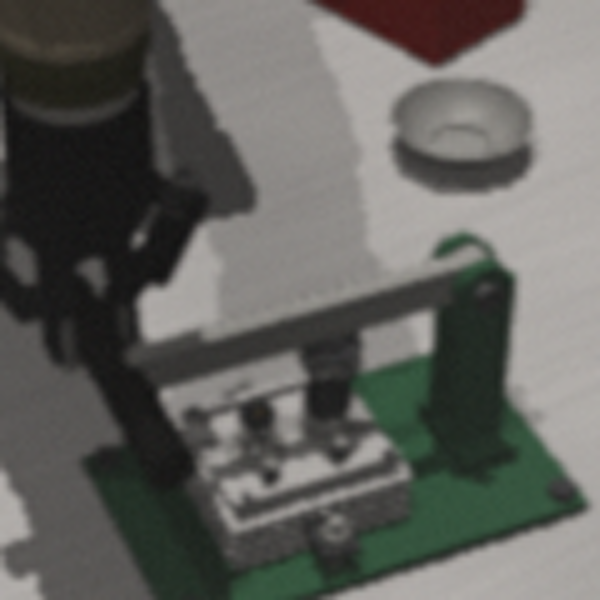

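View pics/s18f.png

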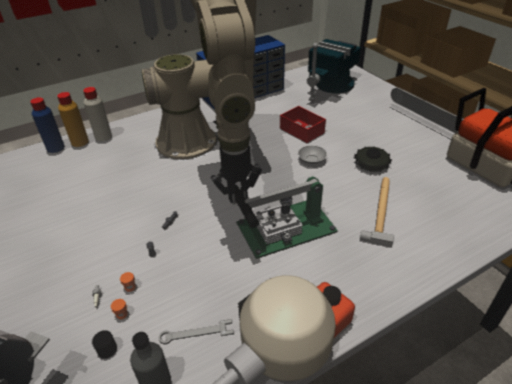

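The lever is level by both checks (slope -0.0002 rad, arm -0.001) and the push is steady at 17.5 N. The sleeve stands upright under the foot at crop (330,370), and the bystanders haven't moved. A short hold to check stability, then hand-in.

Call:
servo_tool:
  increments:
    - {"offset": [0, 0, 0], "yaw": 0}
    - {"offset": [0, 0, 0], "yaw": 0}
    - {"offset": [0, 0, 0], "yaw": 0}
    - {"offset": [0, 0, 0], "yaw": 0}
    - {"offset": [0, 0, 0], "yaw": 0}
    - {"offset": [0, 0, 0], "yaw": 0}
    - {"offset": [0, 0, 0], "yaw": 0}
    - {"offset": [0, 0, 0], "yaw": 0}

```text
clock: 25.6
tcp_pos: [0.508, -0.0548, 0.1136]
orientation: [0.705, 0.055, 0.705, -0.055]
wrist_force: [-9.9, 4.0, 17.0]
finger_gap: 0.0226
```

Run:
```python
from h import *
lev();print(env.hand_in())
```

```text
t 25.6 rad 0.2047 theta -0.001 yz -0.2047 -0.0002 x -0.0411 F [-9.9  4.  17. ] F press-y 2.5 gap 0.0226
the job is handed in; nothing more can be done
None
```

The job is handed in at 25.6 s. The wide sleeve stands on the inlet retainer, and the arm is holding the lever level by its T-bar, spring compressed. I stood the sleeve on the retainer and let go of it, then gripped one side of the T-bar, swung the lever over and pressed down until it was level.

**Last checks:**
- **Lever level:** the arm's position gives -0.001 rad, and the slope of the lever's top face in the scene camera gives -0.0002 rad.
- **Retainer travel:** about 6 mm, worked out from the lever angle. I did not see the retainer itself directly. That is well short of the 10 mm where the spring goes solid.
- **Push:** about 17 N down, inside the expected 12–20 N, and steady over the last second.
- **Side load:** about 10 N remains at the grip. It did not grow in the last second before hand-in.
- **Sleeve:** it looked upright under the foot in the last picture. After release its top measured 122 mm above the bench, as it should on the 80 mm seat.
- **Everything else:** the other items looked unmoved in the final scene picture; I did not measure them again.

No check failed. I did not check which way the sleeve's windows face.

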